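Release the grinding ball from its curved rack and lay it in the bowl

TASK

Unlatch the ball rack: pull the spring knob up and twist it clockwise until it rests in its notch, and leave it held there. Then push the porcelain grinding ball along the curved track, under the guard rods, into the open exit pocket, lift it out there and set it gently down in the round bowl without dropping it. Leave the bowl and everything else on the table where it is.

Things in the scene. Friction and masses are not known exactly. Their poses are not given: they have to be found in the camera images.
- rack: Ball rack, fixed: plywood board 300 x 335 x 12 mm with a J-shaped ball track. Origin at table height at the centre of the track's bend; in this frame (mm) the board spans x -85..215, y -170..165. Track centreline: straight at x = 120 from y = -165 to 0, then a quarter circle of radius 120 about the origin from (120, 0) to (0, 120), then the exit pocket towards -x
- bend_start (a point): Point on the track floor at (120, 0, 16) mm in the rack frame, axes as the rack's, where the straight run meets the bend; the ball travels through it towards +y. The floor is 16 mm above the table all along; wooden kerbs 30 mm either side of the centreline have tops 34 mm above the table, as has the end kerb at the straight run's start (rack y -165)
- bend_end (a point): Point on the track floor at (0, 120, 16) mm in the rack frame. Two steel guard rods, 10 mm thick, tops 79 mm above the table, run 27 mm either side of the centreline from rack y = -155 to 86 degrees of the bend, just short of here. Their 44 mm slot lets closed gripper fingers reach down behind the ball to push it; the ball rolls under them but cannot be lifted between them
- exit (a point): Middle of the exit pocket's floor, axes as the rack's, at (-33, 120, 12) mm in the rack frame. Open above; floor 4 mm lower than the track's (step at rack x = -8), side kerbs 8 mm high with outer faces 30 mm from the centreline, end kerb 14 mm high at rack x = -68. A ball pushed over the step drops in and stays, centre at rack x -43..-23, 42 mm above the table
- ball_center (a point): Centre of the plain white porcelain grinding ball, 60 mm diameter, 0.2 to 0.35 kg (its axes turn as it rolls). It starts on the straight run behind the latch blade, centre 46 mm above the table, with over 45 mm of free track behind it. Slippery (glazed); push it low, at or below its centre height, or the fingers climb it
- plunger (a joint): How far the spring latch is pulled up, m: 0 = fully down (blade across the track, blocking the ball, and locked from turning between two cheeks), upper stop 0.022. It frees from the cheeks above 0.012, must be above 0.016 to pass the notch's lip, and rests at 0.012 in the notch. A spring pushes it down: about 5 N to start, 10 N fully up
- knob (a joint): How far the latch knob is twisted, rad, clockwise seen from above: 0 = blade across the track, upper stop 1.30. The rest notch holds it between 1.17 and 1.30 (aim for 1.25 to 1.28, then let it down); the blade is then swung out of the track, off to the downstream side
- knob_grip (a point): Middle of the latch's T-bar knob, a dark steel bar 64 long (along this point's x) x 14 wide x 20 high mm, on an upright stem at (180, 0) mm in the rack frame; bar centre is 92 mm above the table when down. Site x lies along rack x at twist 0. The blade (12 wide, 8 high, 46..54 mm below the bar centre) reaches 60 mm from the stem to this point's -x
- bowl: Round white ceramic bowl, loose, 160 mm rim diameter, 55 mm high, wall 5 mm; inner floor 6 mm above its underside, flat to about 30 mm radius, wall flaring to the rim. Origin at the centre of its underside. It may lie at the near or the far place on the robot's right, the tray at the other. The ball's centre lies 36 mm above the origin when it rests in it
- tray: Bystander: rectangular wooden tray 110 x 130 x 28 mm. Origin: centre of underside
- jar: Bystander: amber jar, 60 mm diameter, 72 mm high, standing on the rack's board inside the bend. Origin: centre of underside
- brush: Bystander: brush 150 mm long lying on the rack's board. Origin: under its middle
- mug: Bystander: terracotta mug 80 mm diameter, 90 mm high, on the robot's left. Origin: centre of underside
- can: Bystander: can 76 mm diameter, 100 mm high, on the robot's left. Origin: centre of underside
Things that resemble listed ones, but are neither listed nor needed, are in the scene too. Of the things that look like the bowl, take the one that is farthest to the robot's left at the start.

How it is judged (in metres and radians):
On the way, in this order (a step that is already met when the one before it is completed fails the run):
1. the latch rests in its notch, let go, the ball still in the straight run (value of joint plunger between 0.009 and 0.0145 m and value of joint knob above 1.12 rad and contact force between the fingers and knob below 0.5 N and y of ball_center in the frame of rack below 0.02 m), for 0.2 s.
2. the ball has gone along the track into the exit pocket, the latch still held open (value of joint plunger between 0.009 and 0.0145 m and value of joint knob above 1.12 rad and horizontal distance between ball_center and exit below 0.016 m and z of ball_center in the frame of rack below 0.046 m), for 0.2 s.
3. the ball is lifted out of the pocket (z of ball_center in the frame of rack above 0.07 m and contact force between the fingers and ball above 0.5 N), for 0.1 s.
At the end, for the whole second after the job is handed in: The latch knob still rests in its notch (raised 9 to 14.5 mm, twisted more than 1.12 rad), and the ball lies on the floor of the upright bowl (centre within 30 mm of the bowl's axis, 30 to 45 mm above its underside), at rest and released (value of joint plunger between 0.009 and 0.0145 m and value of joint knob above 1.12 rad and horizontal distance between ball_center and bowl below 0.03 m and z of ball_center in the frame of bowl between 0.03 and 0.045 m and linear speed of ball below 0.05 m/s and angle between bowl's own z axis and vertical below 0.1 rad and contact force between the fingers and ball below 0.5 N and contact force between the fingers and knob below 0.5 N); the robot touches nothing.
It fails at once if the ball is dropped or thrown into the bowl (faster than 0.75 m/s inside it, about a 30 mm drop) (horizontal distance between ball_center and bowl below 0.075 m and z of ball_center in the frame of bowl below 0.075 m and linear speed of ball above 0.75 m/s).
It fails at once if the bowl is shifted more than 30 mm (distance of bowl from where it was at the start of the episode above 0.03 m).
It fails at once if a bystander is shifted more than 30 mm (distance of any of tray, jar, brush, mug, can from where it was at the start of the episode above 0.03 m).
It also fails if it takes over 72 s, if anything falls off the work surface, if the arm or the gripper's body presses on something with over 40 N, if the wrist force passes 120 N, or if a joint passes its speed limit or range.

ROBOT

A 6-joint arm with a two-finger parallel gripper is mounted at the origin on the work surface. World frame = base frame: x ahead of the robot, y to its left, z up, the work surface at z = 0. Lengths are in m, angles in degrees, forces in N, time in s.
With the tool pointing down it reaches from about 0.25 to 0.775 m from the base axis. Payload 4 kg.
Tool frame: the origin (TCP) lies midway between the tips of the shut fingers; the grasp point (between the pads) lies 19 mm behind it (ctrl.hold_point_z is the z of the grasp point in the tool frame, in m); z points along the fingers, x is the direction in which the jaws open and shut, and the axes are right-handed (so a half turn about z gives the same grasp; the last joint's range is limited). The gripper opens to 94 mm and grips with 3 to 60 N. Pads are 16 mm wide; open, the fingers measure 119 mm over their backs; the gripper's body (75 mm by 177 mm) begins 78 mm behind the grasp point.
Start: joints at [-72.256, 4.996, 78.535, -0, 96.463, -5.907], TCP at [0.221, -0.504, 0.178] pointing down, gripper open.
Joint ranges: [-177.83, 177.83], [-43.37, 116.18], [15.69, 146.23], [-61.86, 241.86], [9.47, 152.12], [-147.06, 147.06]. Speed limits (degrees/s): [159.86, 159.86, 180, 180, 180, 180].

INTERFACE

Orientations are given as a 3x3 rotation matrix whose columns are the frame's x, y, z axes.
In Python, from plant import sensors, cams, ticket, ctrl gives the robot as it stands.
- The arm moves only by the tool move_arm, never from a script. Its arguments are lists of equal length, an entry for each row: "offset": the shift along the tool's x, y, z in m, a list of three; "rot": the turn, a rotation vector about the tool's x, y, z in degrees, a list of three; "hand": the finger opening in m, from 0 to 0.094. In form: {"offset": [[x, y, z], ...], "rot": [[wx, wy, wz], ...], "hand": [hand, ...]}. A call has 1 to 12 rows; each row shifts and turns the pose as measured when the row begins, along the tool's axes as they then stand; what a row does not reach is not made up. A row lasts 1/8 s, in which the tool goes at most 62.5 mm and 10.7 degrees, less where a joint would pass 70% of its speed; a pose out of reach is approached as far as the arm can. A call with a gripper value outside its range is refused whole. The fingers move at their own pace and stop on an object; "newtons" is the grip in N (left out, the last holds). Time passes only in rows, so rows that do not move let the fingers close. It gives the time, the measured TCP pose, the force and the opening at its end, in the units of the state.
- sensors.read_state(): the state, without advancing time (a new reading comes with each control period).
- cams.snapshot(name): name is "scene" or "top" or "wrist"; returns a dict with "image" (480x640x3 uint8, red, green, blue), "range_z" (480x640 float32, m along the optical axis (not along the pixel's ray), 0 where there is no reading), "K" (3x3 intrinsics, pixels), "k1" (the pictures are not rectified: a ray, as slopes to the right and down, at radius r is drawn at 1 + k1 r^2 times it, then the intrinsics apply), "xyz" and "attitude" of the camera in the world; the wrist camera has in their place "tool_from_camera" (4x4, takes a point from camera to tool coordinates, whose origin is the TCP and whose axes are the tool frame's). Camera axes: x right, y up, looking along -z (the intrinsics and any distortion apply to the point x, -y, -z); pixel columns grow to the right and rows downward; lengths in m; the calibration is good to about 2 mm. A picture is of the moment at which its call begins: read the wrist's pose just before it.
- ticket.sign_off(): hands the job in, once; it reports no verdict.
The state is a dict: "t": time; "qpos": joint angles; "joint_vel": joint speeds; "effort": joint torques, N m; "eef_pos": TCP position; "ee_rot": TCP orientation; "contact_force": force on the tool from outside, world axes, zero at the start; "wrist_torque": the same for the moment, N m; "gripper_width": finger opening in m.
Only numpy, scipy, OpenCV 4.12 (cv2) and the standard library are available. Lean on these libraries where they do the work, as an engineer would, in place of code of your own. Each camera call takes 0.05 s, during which the arm holds its last target.

## Working session

There is one attempt and no reset: what is moved stays moved. The work goes in short steps, Python scripts to look and compute and a tool call to move; the robot and the scene stay as the last step left them, time stands still between calls to the robot, and variables do not carry over. Pictures are saved under pics/ and viewed, and the job is handed in when it is done.

Besides the shell and the picture viewer there is one more tool, called after ">>>" as name(argument=value, ...), one argument or row to a line, values as JSON. move_arm: Moves the arm, as the interface text tells. Its arguments: {"type":"object","properties":{"offset":{"type":"array","items":{"type":"array","items":{"type":"number"}}},"rot":{"type":"array","items":{"type":"array","items":{"type":"number"}}},"hand":{"type":"array","items":{"type":"number"}},"newtons":{"type":"number"}},"required":["offset","rot","hand"]}

```bash
mkdir -p pics; ls; cat > h.py <<'E'
import numpy as np, cv2
from plant import sensors, cams, ticket, ctrl
def snap(name,fn=None):
    s=sensors.read_state(); d=cams.snapshot(name)
    if 'xyz' in d:
        d['p']=np.array(d['xyz']); d['R']=np.array(d['attitude'])
    else:
        T=np.array(d['tool_from_camera']); R=np.array(s['ee_rot']); 
        d['p']=np.array(s['eef_pos'])+R@T[:3,3]; d['R']=R@T[:3,:3]
    if fn: cv2.imwrite('pics/'+fn,d['image'][:,:,::-1])
    return d
def rays(d,uv):
    K=np.array(d['K']); uv=np.atleast_2d(np.array(uv,float))
    q=np.c_[(uv[:,0]-K[0,2])/K[0,0],(uv[:,1]-K[1,2])/K[1,1]]
    s=q.copy()
    for _ in range(20):
        s=q/(1+d['k1']*(s**2).sum(1))[:,None]
    return np.c_[s[:,0],-s[:,1],-np.ones(len(s))]@d['R'].T
def plane(d,uv,z):
    r=rays(d,uv); return d['p']+r*((z-d['p'][2])/r[:,2])[:,None]
def deep(d,uv):
    uv=np.atleast_2d(np.array(uv)).astype(int); z=d['range_z'][uv[:,1],uv[:,0]]
    return d['p']+rays(d,uv)*z[:,None]
def cloud(d):
    v,u=np.mgrid[:480,:640]; uv=np.c_[u.ravel(),v.ravel()]
    return deep(d,uv).reshape(480,640,3)
def proj(d,P):
    c=(np.atleast_2d(P)-d['p'])@d['R']; s=np.c_[c[:,0]/-c[:,2],-c[:,1]/-c[:,2]]
    s=s*(1+d['k1']*(s**2).sum(1))[:,None]; K=np.array(d['K'])
    return np.c_[s[:,0]*K[0,0]+K[0,2],s[:,1]*K[1,1]+K[1,2]]
E
python3 - <<'E'
from h import *
print(sensors.read_state(), ctrl.hold_point_z)
for n in('scene','top','wrist'):
    d=snap(n,n+'0.png'); print(n,d['p'],d['R'].round(3).tolist(),d['K'],d['k1'])
E
```

```text
pics
{'t': 0.0, 'qpos': array([-7.22552241e+01,  5.03598906e+00,  7.86242585e+01, -1.94022426e-03,
        9.64634691e+01, -5.90685098e+00]), 'joint_vel': array([ 0.08830649,  0.1390479 , -0.0052357 ,  0.00221016,  0.05782252,
       -0.14062111]), 'effort': array([-6.07542061e-04, -3.40185463e+01, -3.02424037e+01,  7.17793638e-02,
        3.29476723e-02, -1.76728622e-04]), 'eef_pos': array([ 0.22044406, -0.50321584,  0.17703832]), 'ee_rot': array([[ 4.01170366e-01, -9.16003199e-01, -6.90141275e-04],
       [-9.16000933e-01, -4.01170916e-01,  2.04627590e-03],
       [-2.15125987e-03, -1.88735199e-04, -9.99997668e-01]]), 'contact_force': array([-0.44534313,  0.01583865, -0.45219322]), 'wrist_torque': array([ 0.05367356,  0.02903071, -0.02159739]), 'gripper_width': 0.09416369514901372} -0.0188
scene [1.00632366 0.28827182 0.98328592] [[-0.556, -0.709, 0.434], [0.831, -0.477, 0.286], [0.004, 0.52, 0.854]] [[442.86512067   0.         322.72242071]
 [  0.         442.86512067 237.84606285]
 [  0.           0.           1.        ]] -0.10995505883677313
top [ 0.35045292 -0.04128826  1.18166645] [[-0.001, 0.983, -0.184], [-1.0, -0.004, -0.014], [-0.014, 0.184, 0.983]] [[489.68915242   0.         330.52001718]
 [  0.         489.68915242 235.70397937]
 [  0.           0.           1.        ]] 0.013975504628963258
wrist [ 0.28852854 -0.47375797  0.38271023] [[0.401, 0.886, 0.232], [-0.916, 0.388, 0.1], [-0.002, -0.253, 0.967]] [[389.52612207   0.         319.49081214]
 [  0.         389.52612207 238.20163376]
 [  0.           0.           1.        ]] -0.011570831956782874
```

View pics/top0.png

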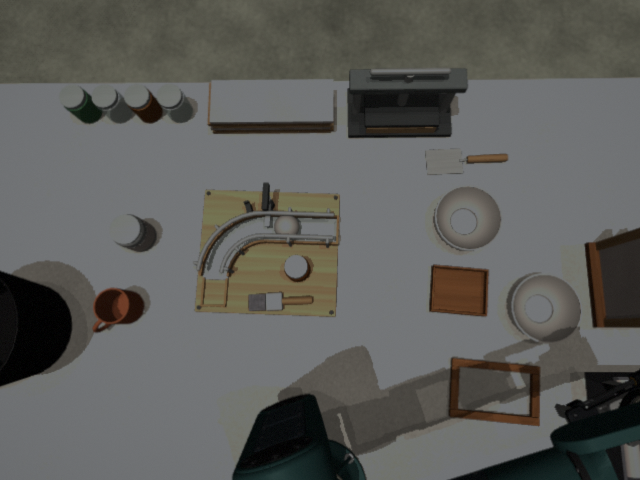

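View pics/scene0.png

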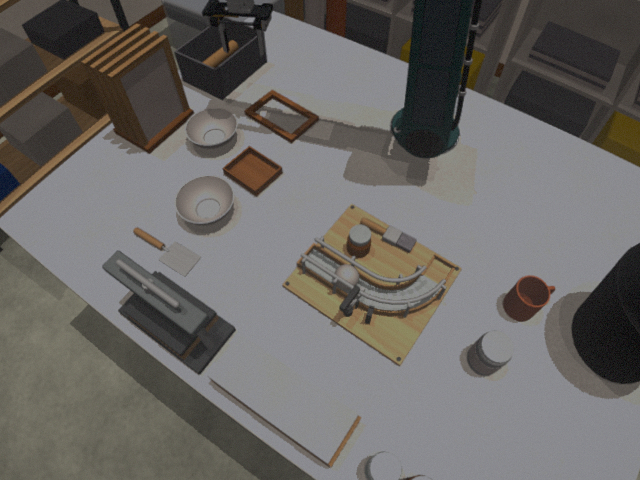

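View pics/wrist0.png

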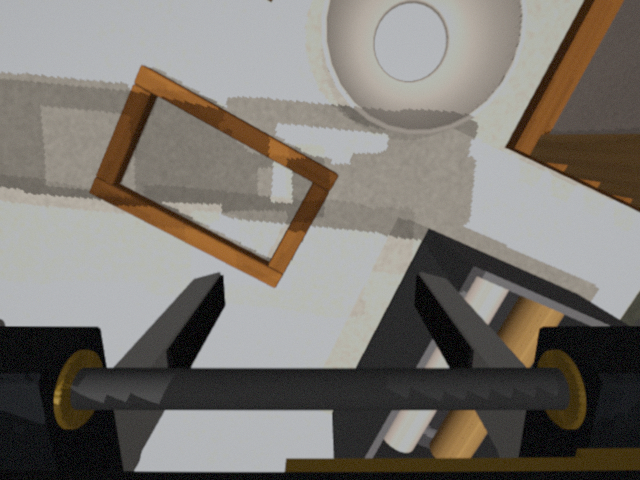

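```bash
python3 - <<'E'
from h import *
d=snap('top'); im=d['image'][:,:,::-1]
c=cv2.convertScaleAbs(im[170:335,180:360],alpha=1.6)
cv2.imwrite('pics/topz.png',cv2.resize(c,None,fx=4,fy=3.6,interpolation=cv2.INTER_CUBIC))
hsv=cv2.cvtColor(np.ascontiguousarray(im),cv2.COLOR_BGR2HSV)
m=((hsv[...,0]>10)&(hsv[...,0]<32)&(hsv[...,1]>60)).astype(np.uint8); 
m[:180]=0;m[325:]=0;m[:,:190]=0;m[:,350:]=0
cs,_=cv2.findContours(cv2.morphologyEx(m,cv2.MORPH_CLOSE,np.ones((5,5))),0,2)
k=max(cs,key=cv2.contourArea); h=cv2.convexHull(k)[:,0]
P=plane(d,h,0.012)[:,:2].astype(np.float32)
r=cv2.minAreaRect(P); print(r); print(cv2.boxPoints(r))
# bowl, tray
m=d['range_z']
C=cloud(d)
for n,(u0,u1,v0,v1),(z0,z1) in [('bowl',(420,510,180,255),(0.045,0.065)),('ball',(265,310,205,250),(0.05,0.09))]:
    s=C[v0:v1,u0:u1].reshape(-1,3); s=s[(s[:,2]>z0)&(s[:,2]<z1)]; print(n,len(s),s.mean(0),s.min(0),s.max(0),cv2.minEnclosingCircle(s[:,:2].astype(np.float32)))
print(deep(d,[[269,187],[265,215],[463,222],[287,221]]))
E
```

```text
((0.5314962863922119, 0.12508083879947662), (0.33437591791152954, 0.29809561371803284), 87.77709197998047)
[[ 0.37607586 -0.03620014]
 [ 0.6739472  -0.04776248]
 [ 0.6869167   0.2863618 ]
 [ 0.38904536  0.29792416]]
bowl 728 [ 0.60995887 -0.35704977  0.05195051] [ 0.52615345 -0.42910716  0.04501531] [ 0.68395677 -0.27066858  0.06109944] ((0.6050902605056763, -0.3489205837249756), 0.08031372725963593)
ball 846 [0.58493303 0.07641436 0.07221996] [0.54317842 0.02326117 0.05002703] [0.62723223 0.12985787 0.08812719] ((0.5837182998657227, 0.07471635937690735), 0.06073601543903351)
[[ 0.66984879  0.11614319  0.09019115]
 [ 0.6134945   0.13045404  0.04682802]
 [ 0.60292582 -0.34849808  0.00670614]
 [ 0.59295788  0.07507566  0.07283731]]
```

View pics/topz.png

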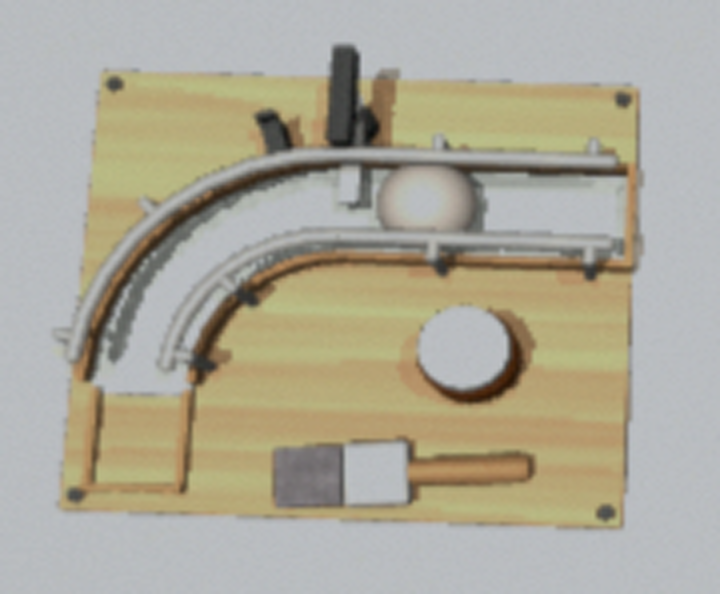

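```bash
cat >> h.py <<'E'
from scipy.spatial.transform import Rotation as Ro, Slerp
RO=np.array([.46664,.1301]); RA=-2.22
def r2w(x,y,z):  # rack mm -> world m
    a=np.radians(RA); c,s=np.cos(a),np.sin(a); x,y=x/1000,y/1000
    return np.array([RO[0]+c*x-s*y,RO[1]+s*x+c*y,z/1000])
def w2r(p):
    a=np.radians(RA); c,s=np.cos(a),np.sin(a); d=np.asarray(p)[...,:2]-RO
    return np.stack([c*d[...,0]+s*d[...,1],-s*d[...,0]+c*d[...,1]],-1)*1000
def down(yaw):
    a=np.radians(yaw); x=np.array([np.cos(a),np.sin(a),0]); z=np.array([0,0,-1.]); return np.c_[x,np.cross(z,x),z]
def plan(wps,hand,show=True):
    """wps list of (pos,yaw,n)"""
    s=sensors.read_state(); p=s['eef_pos'];R=s['ee_rot']; O=[];W=[]
    for P,yaw,n in wps:
        Rt=down(yaw); rv=Ro.from_matrix(R.T@Rt).as_rotvec()
        for i in range(n):
            Ri=R@Ro.from_rotvec(rv*i/n).as_matrix()
            O.append((Ri.T@(np.array(P)-p)/n).round(4).tolist()); W.append(np.degrees(rv/n).round(2).tolist())
        p=np.array(P);R=Rt
    print('"offset":',O,'\n"rot":',W,'\n"hand":',[hand]*len(O)); 
def st():
    s=sensors.read_state(); R=s['ee_rot']; yaw=np.degrees(np.arctan2(R[1,0],R[0,0]))
    print('t',round(s['t'],2),'p',s['eef_pos'].round(4),'rack',w2r(s['eef_pos']).round(1),'yaw',yaw.round(2),'F',s['contact_force'].round(2),'g',round(s['gripper_width'],4),'q',s['qpos'].round(1))
    return s
E
python3 - <<'E'
from h import *
for n,box in (('top',(245,290,175,225)),('scene',(325,385,275,330))):
    d=snap(n); im=np.ascontiguousarray(d['image'][:,:,::-1])
    u0,u1,v0,v1=box; g=im[v0:v1,u0:u1].max(2)
    cv2.imwrite('pics/k_%s.png'%n,cv2.resize(cv2.convertScaleAbs(im[v0:v1,u0:u1],alpha=2),None,fx=10,fy=10,interpolation=cv2.INTER_NEAREST))
    pr=proj(d,[r2w(180+s*32,t*7,102) for s,t in((1,1),(1,-1),(-1,-1),(-1,1))]); print(n,pr.round(1).tolist(), (pr-[u0,v0]).round(1).tolist())
plan([(r2w(180,0,190),87.78,15)],0.06)
E
```

```text
top [[262.8, 181.8], [268.9, 182.0], [267.2, 209.2], [261.1, 209.0]] [[17.8, 6.8], [23.9, 7.0], [22.2, 34.2], [16.1, 34.0]]
scene [[344.3, 308.1], [338.9, 304.5], [355.5, 282.7], [360.9, 286.1]] [[19.3, 33.1], [13.9, 29.5], [30.5, 7.7], [35.9, 11.1]]
"offset": [[-0.0269, -0.0428, -0.0008], [-0.0188, -0.0469, -0.0008], [-0.0102, -0.0495, -0.0008], [-0.0012, -0.0505, -0.0008], [0.0079, -0.0499, -0.0008], [0.0166, -0.0477, -0.0008], [0.0249, -0.044, -0.0008], [0.0323, -0.0388, -0.0008], [0.0387, -0.0324, -0.0008], [0.0439, -0.025, -0.0008], [0.0477, -0.0168, -0.0008], [0.0499, -0.008, -0.0008], [0.0505, 0.001, -0.0008], [0.0495, 0.01, -0.0008], [0.0469, 0.0187, -0.0008]] 
"rot": [[-0.0, 0.0, -10.28], [-0.0, 0.0, -10.28], [-0.0, 0.0, -10.28], [-0.0, 0.0, -10.28], [-0.0, 0.0, -10.28], [-0.0, 0.0, -10.28], [-0.0, 0.0, -10.28], [-0.0, 0.0, -10.28], [-0.0, 0.0, -10.28], [-0.0, 0.0, -10.28], [-0.0, 0.0, -10.28], [-0.0, 0.0, -10.28], [-0.0, 0.0, -10.28], [-0.0, 0.0, -10.28], [-0.0, 0.0, -10.28]] 
"hand": [0.06, 0.06, 0.06, 0.06, 0.06, 0.06, 0.06, 0.06, 0.06, 0.06, 0.06, 0.06, 0.06, 0.06, 0.06]
```

View pics/k_top.png

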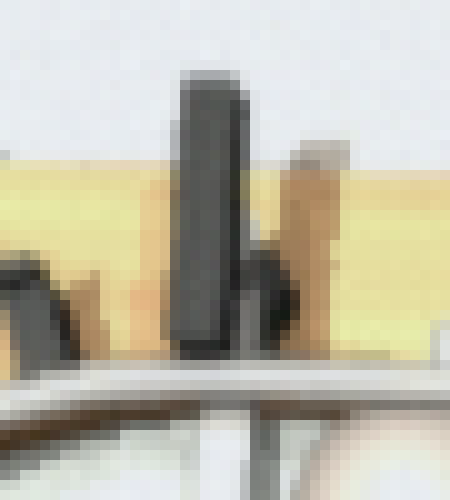

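View pics/k_scene.png

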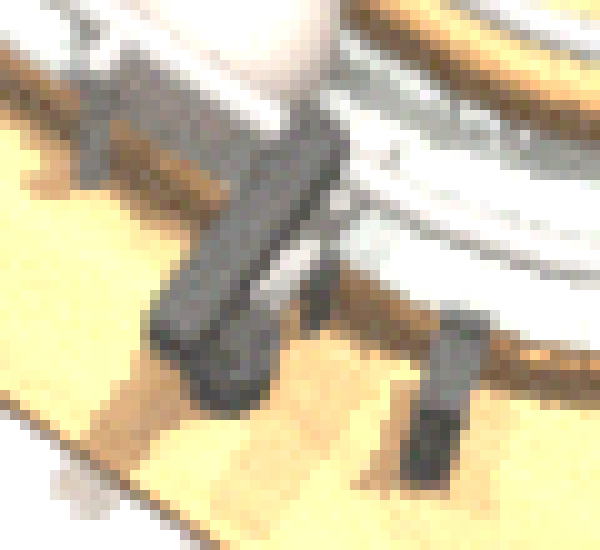

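>>> move_arm(
  offset=[
    [-0.0269,-0.0428,-0.001],
    [-0.0188,-0.0469,-0.001],
    [-0.0102,-0.0495,-0.001],
    [-0.0012,-0.0505,-0.001],
    [0.0079,-0.05,-0.001],
    [0.0166,-0.0477,-0.001],
    [0.025,-0.044,-0.001],
    [0.0323,-0.0388,-0.001],
    [0.0387,-0.0324,-0.001],
    [0.044,-0.025,-0.001],
    [0.0477,-0.0168,-0.001],
    [0.05,-0.008,-0.001],
  ],
  rot=[
    [0,0,-10.3],
    [0,0,-10.3],
    [0,0,-10.3],
    [0,0,-10.3],
    [0,0,-10.3],
    [0,0,-10.3],
    [0,0,-10.3],
    [0,0,-10.3],
    [0,0,-10.3],
    [0,0,-10.3],
    [0,0,-10.3],
    [0,0,-10.3],
  ],
  hand=[0.06,0.06,0.06,0.06,0.06,0.06,0.06,0.06,0.06,0.06,0.06,0.06],
  newtons=30,
)

```text
t: 1.8
eef_pos: [0.5536, 0.0219, 0.1903]
ee_rot: [[0.486, 0.874, 0.004], [0.874, -0.486, -0.001], [0.001, 0.003, -1.0]]
contact_force: [0.3, -0.3, -0.4]
gripper_width: 0.0599
```

```bash
python3 - <<'E'
from h import *
st(); plan([(r2w(180,0,180),87.78,6)],0.05)
E
```

```text
t 1.8 p [0.5536 0.0219 0.1903] rack [  91.1 -104.8] yaw 60.93 F [ 0.31 -0.32 -0.39] g 0.0599 q [ -3.6   5.2  76.9  -0.   97.6 -64.5]
"offset": [[0.0223, 0.0053, 0.0018], [0.0218, 0.0071, 0.0018], [0.0212, 0.0087, 0.0017], [0.0204, 0.0104, 0.0017], [0.0196, 0.0119, 0.0017], [0.0186, 0.0134, 0.0017]] 
"rot": [[0.03, -0.0, -4.48], [0.03, -0.0, -4.48], [0.03, -0.0, -4.48], [0.03, -0.0, -4.48], [0.03, -0.0, -4.48], [0.03, -0.0, -4.48]] 
"hand": [0.05, 0.05, 0.05, 0.05, 0.05, 0.05]
```

>>> move_arm(
  offset=[
    [0.0223,0.0053,0.002],
    [0.0218,0.007,0.002],
    [0.0212,0.0087,0.002],
    [0.0204,0.0104,0.002],
    [0.0196,0.012,0.002],
    [0.0186,0.0134,0.002],
    [0,0,0],
  ],
  rot=[
    [0,0,-4.5],
    [0,0,-4.5],
    [0,0,-4.5],
    [0,0,-4.5],
    [0,0,-4.5],
    [0,0,-4.5],
    [0,0,0],
  ],
  hand=[0.05,0.05,0.05,0.05,0.05,0.05,0.05],
)

```text
t: 2.68
eef_pos: [0.6486, 0.1322, 0.1759]
ee_rot: [[0.013, 1.0, 0.001], [1.0, -0.013, -0.001], [-0.001, 0.001, -1.0]]
contact_force: [0.5, -0.1, 0.4]
gripper_width: 0.0501
```

```bash
python3 - <<'E'
from h import *
st(); d=snap('wrist','w1.png'); 
print(proj(d,[r2w(180+s*32,t*7,102) for s,t in((1,1),(1,-1),(-1,-1),(-1,1))]).round(1).tolist())
C=cloud(d); m=(C[...,2]>.096)&(C[...,2]<.108)
r=w2r(C[m]); k=(abs(r[:,0]-180)<50)&(abs(r[:,1])<20); print(k.sum(), r[k].min(0),r[k].max(0),r[k].mean(0), C[m][k][:,2].mean())
print(cv2.minAreaRect(r[k].astype(np.float32)))
plan([(r2w(180,0,120),87.78,3),(r2w(180,0,73),87.78,4)],0.05)
E
```

```text
t 2.67 p [0.6486 0.1322 0.1759] rack [181.7   9.1] yaw 89.24 F [ 0.46 -0.1   0.4 ] g 0.0501 q [  6.6  19.5  61.6  -0.   98.9 -82.6]
[[315.3, 276.0], [296.9, 275.5], [297.8, 191.6], [317.2, 192.1]]
1524 [150.16396738  -6.7860948 ] [213.28728144   7.22888897] [180.48731348   0.27404353] 0.10060556591003923
((181.72703552246094, 0.19342613220214844), (13.997848510742188, 63.143760681152344), 89.8630599975586)
"offset": [[-0.0027, -0.0006, 0.0188], [-0.0028, -0.0005, 0.0188], [-0.0028, -0.0005, 0.0188], [0.0, 0.0, 0.0118], [0.0, 0.0, 0.0118], [0.0, 0.0, 0.0118], [0.0, 0.0, 0.0118]] 
"rot": [[0.02, 0.02, 0.46], [0.02, 0.02, 0.46], [0.02, 0.02, 0.46], [0.0, 0.0, 0.0], [0.0, 0.0, 0.0], [0.0, 0.0, 0.0], [0.0, 0.0, 0.0]] 
"hand": [0.05, 0.05, 0.05, 0.05, 0.05, 0.05, 0.05]
```

View pics/w1.png

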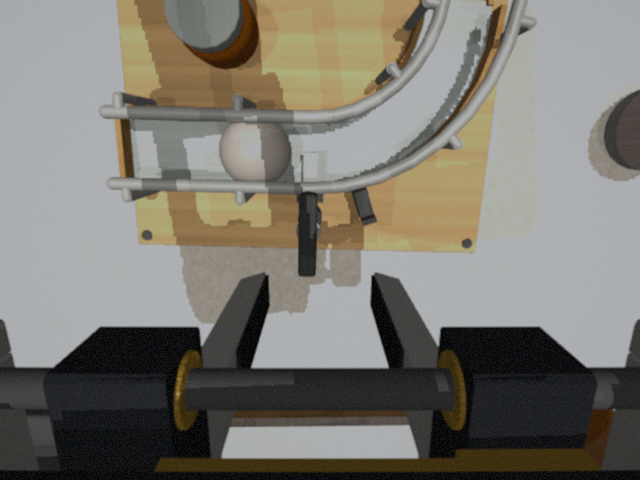

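>>> move_arm(
  offset=[
    [-0.0027,-0.0005,0.0188],
    [-0.0028,-0.0005,0.0188],
    [-0.0028,-0.0005,0.0188],
    [0,0,0.006],
    [0,0,0],
  ],
  rot=[
    [0,0,0.5],
    [0,0,0.5],
    [0,0,0.5],
    [0,0,0],
    [0,0,0],
  ],
  hand=[0.05,0.05,0.05,0.05,0.05],
)

```text
t: 3.35
eef_pos: [0.6434, 0.1186, 0.1092]
ee_rot: [[0.049, 0.999, -0.002], [0.999, -0.049, -0.003], [-0.003, -0.002, -1.0]]
contact_force: [0.2, -0.8, 0.9]
gripper_width: 0.0499
```

```bash
python3 - <<'E'
from h import *
st(); plan([(r2w(181,0,73),87.78,4)],0.05)
E
```

```text
t 3.35 p [0.6434 0.1186 0.1092] rack [177.1  -4.7] yaw 87.17 F [ 0.18 -0.75  0.88] g 0.0499 q [  5.6  19.6  69.   -0.1  91.5 -81.6]
"offset": [[0.0012, 0.001, 0.0091], [0.0012, 0.001, 0.0091], [0.0012, 0.001, 0.0091], [0.0012, 0.001, 0.0091]] 
"rot": [[-0.03, 0.04, -0.15], [-0.03, 0.04, -0.15], [-0.03, 0.04, -0.15], [-0.03, 0.04, -0.15]] 
"hand": [0.05, 0.05, 0.05, 0.05]
```

>>> move_arm(
  offset=[
    [0.002,0.002,0.01],
    [0.002,0.002,0.01],
    [0,0,0.008],
    [0,0,0.004],
    [0,0,0],
  ],
  rot=[
    [0,0,-0.3],
    [0,0,-0.3],
    [0,0,0],
    [0,0,0],
    [0,0,0],
  ],
  hand=[0.05,0.05,0.05,0.05,0.05],
)

```text
t: 3.98
eef_pos: [0.6486, 0.1228, 0.0763]
ee_rot: [[0.038, 0.999, 0.0], [0.999, -0.038, -0.002], [-0.002, 0.001, -1.0]]
contact_force: [-0.3, -0.6, 0.7]
gripper_width: 0.0501
```

```bash
python3 - <<'E'
from h import *
st(); plan([(r2w(181,0,73),87.78,2)],0.05)
E
```

```text
t 3.98 p [0.6486 0.1228 0.0763] rack [182.1  -0.3] yaw 87.81 F [-0.29 -0.56  0.71] g 0.0501 q [  5.9  21.1  70.8  -0.1  88.1 -81.9]
"offset": [[0.0001, -0.0006, 0.0017], [0.0001, -0.0006, 0.0017]] 
"rot": [[0.01, 0.06, 0.02], [0.01, 0.06, 0.02]] 
"hand": [0.05, 0.05]
```

>>> move_arm(
  offset=[
    [0,0,0.002],
    [0,0,0],
    [0,0,0],
    [0,0,0],
  ],
  rot=[
    [0,0,0],
    [0,0,0],
    [0,0,0],
    [0,0,0],
  ],
  hand=[0.05,0.02,0.0,0.0],
  newtons=40,
)

```text
t: 4.47
eef_pos: [0.6492, 0.1228, 0.0754]
ee_rot: [[0.038, 0.999, 0.002], [0.999, -0.038, -0.002], [-0.002, 0.002, -1.0]]
contact_force: [-0.1, -0.2, 0.3]
gripper_width: 0.0235
```

```bash
python3 - <<'E'
from h import *
st()
E
```

```text
t 4.47 p [0.6492 0.1228 0.0754] rack [182.7  -0.2] yaw 87.81 F [-0.12 -0.17  0.33] g 0.0235 q [  5.9  21.1  70.9  -0.1  87.9 -81.9]
```

>>> move_arm(
  offset=[
    [0,0,0],
    [0,0,0],
    [0,0,0],
  ],
  rot=[
    [0,0,0],
    [0,0,0],
    [0,0,0],
  ],
  hand=[0.0,0.0,0.0],
)

```text
t: 4.85
eef_pos: [0.6494, 0.1228, 0.0756]
ee_rot: [[0.038, 0.999, 0.003], [0.999, -0.038, -0.002], [-0.002, 0.003, -1.0]]
contact_force: [-0.4, -0.9, 0.3]
gripper_width: 0.0004
```

```bash
python3 - <<'E'
from h import *
st()
E
```

```text
t 4.85 p [0.6494 0.1228 0.0756] rack [182.9  -0.2] yaw 87.81 F [-0.4  -0.86  0.25] g 0.0004 q [  5.9  21.1  70.9  -0.1  87.9 -81.9]
```

```bash
python3 - <<'E'
from h import *
snap('scene','s2.png'); snap('wrist','w2.png')
d=snap('scene'); im=d['image'][:,:,::-1][220:370,260:460]
cv2.imwrite('pics/s2z.png',cv2.resize(cv2.convertScaleAbs(im,alpha=1.5),None,fx=4,fy=4))
d=snap('wrist'); print(d['tool_from_camera'])
E
```

```text
[[ 9.99999803e-01  3.11428965e-04  5.44496901e-04  5.84604996e-04]
 [ 4.38626483e-04 -9.67707510e-01 -2.52075352e-01 -7.23270303e-02]
 [ 4.48410174e-04  2.52075541e-01 -9.67707456e-01 -2.05566387e-01]
 [ 0.00000000e+00  0.00000000e+00  0.00000000e+00  1.00000000e+00]]
```

View pics/s2z.png

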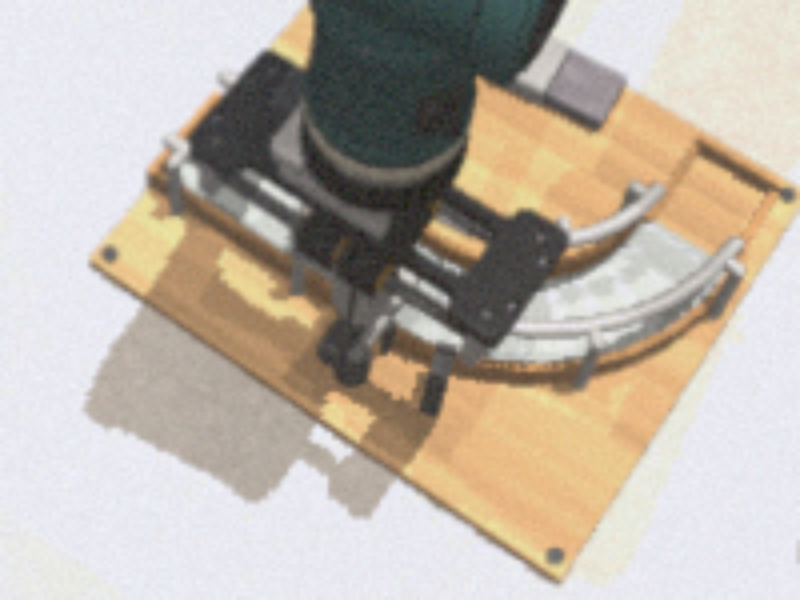

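View pics/w2.png

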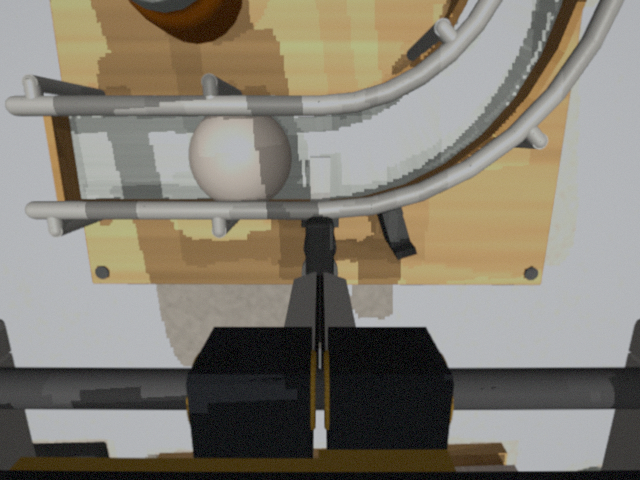

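```bash
python3 - <<'E'
from h import *
s=st(); d=snap('wrist'); C=cloud(d)
for v in range(205,340,5):
    print(v,[ (w2r(C[v,u]).round(0).tolist(),(C[v,u,2]*1000).round(1)) for u in (305,315,320,332)])
print(proj(d,[s['eef_pos'], s['eef_pos']+[0,0,.0188]]))
d=snap('scene','x.png'); im=d['image'][:,:,::-1][280:330,320:390]
cv2.imwrite('pics/s3z.png',cv2.resize(cv2.convertScaleAbs(im,alpha=2.5),None,fx=11,fy=11))
print(proj(d,[s['eef_pos']])-[320,280])
E
```

```text
t 5.05 p [0.6494 0.1228 0.0756] rack [182.9  -0.2] yaw 87.81 F [-1.11 -0.64  0.7 ] g 0.0001 q [  5.9  21.1  70.9  -0.1  87.9 -81.9]
205 [([146.0, -7.0], np.float64(75.8)), ([145.0, -2.0], np.float64(77.5)), ([146.0, 1.0], np.float64(76.2)), ([146.0, 7.0], np.float64(76.1))]
210 [([148.0, -7.0], np.float64(77.9)), ([148.0, -2.0], np.float64(78.1)), ([148.0, 1.0], np.float64(77.7)), ([148.0, 7.0], np.float64(78.5))]
215 [([151.0, -7.0], np.float64(77.3)), ([151.0, -2.0], np.float64(78.3)), ([151.0, 1.0], np.float64(78.1)), ([151.0, 7.0], np.float64(78.2))]
220 [([160.0, -9.0], np.float64(49.3)), ([150.0, -2.0], np.float64(92.8)), ([150.0, 1.0], np.float64(93.3)), ([152.0, 7.0], np.float64(84.3))]
225 [([162.0, -9.0], np.float64(50.3)), ([151.0, -2.0], np.float64(100.3)), ([151.0, 1.0], np.float64(101.2)), ([152.0, 6.0], np.float64(97.7))]
230 [([154.0, -7.0], np.float64(96.8)), ([154.0, -2.0], np.float64(100.4)), ([154.0, 1.0], np.float64(100.2)), ([153.0, 6.0], np.float64(100.6))]
235 [([157.0, -7.0], np.float64(97.6)), ([156.0, -2.0], np.float64(101.1)), ([156.0, 1.0], np.float64(101
[... 2358 characters left out ...]
5.0], np.float64(149.2))]
320 [([174.0, -5.0], np.float64(153.1)), ([175.0, -1.0], np.float64(150.3)), ([191.0, 1.0], np.float64(118.5)), ([174.0, 5.0], np.float64(152.7))]
325 [([174.0, -5.0], np.float64(156.6)), ([176.0, -1.0], np.float64(153.6)), ([203.0, 1.0], np.float64(101.3)), ([174.0, 5.0], np.float64(157.2))]
330 [([151.0, -3.0], np.float64(204.8)), ([176.0, -1.0], np.float64(157.8)), ([206.0, 1.0], np.float64(100.4)), ([150.0, 3.0], np.float64(205.3))]
335 [([150.0, -2.0], np.float64(208.1)), ([176.0, -1.0], np.float64(161.0)), ([209.0, 1.0], np.float64(100.5)), ([150.0, 3.0], np.float64(207.0))]
[[318.66450167 270.79693879]
 [318.50292587 283.15017328]]
[[28.50783032 20.97312039]]
```

View pics/s3z.png

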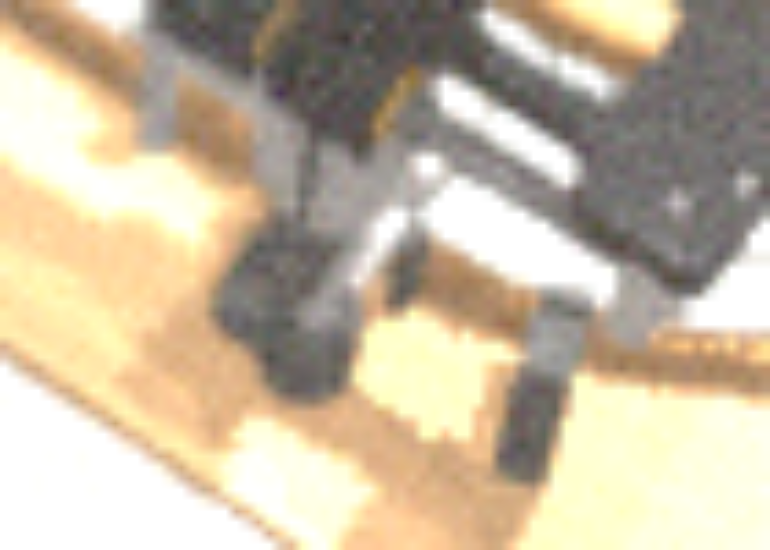

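```bash
python3 - <<'E'
from h import *
d=snap('wrist'); im=d['image'][:,:,::-1][205:345,270:370]
cv2.imwrite('pics/w3z.png',cv2.resize(cv2.convertScaleAbs(im,alpha=3),None,fx=5,fy=4.2,interpolation=cv2.INTER_NEAREST))
E
```

```text
(no output)
```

View pics/w3z.png

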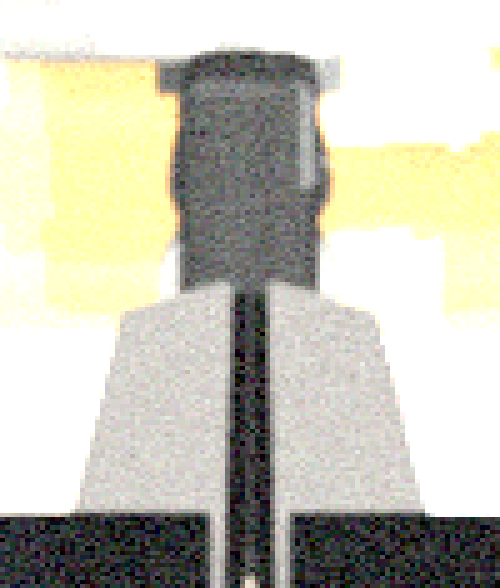

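>>> move_arm(
  offset=[
    [0,0,-0.004],
    [0,0,-0.004],
    [0,0,0],
  ],
  rot=[
    [0,0,0],
    [0,0,0],
    [0,0,0],
  ],
  hand=[0.0,0.0,0.0],
)

```text
t: 5.58
eef_pos: [0.6495, 0.1229, 0.0845]
ee_rot: [[0.038, 0.999, 0.003], [0.999, -0.038, -0.002], [-0.002, 0.003, -1.0]]
contact_force: [-0.1, 0.4, -0.5]
gripper_width: 0.0006
```

```bash
python3 - <<'E'
from h import *
st()
d=snap('scene','x.png'); im=d['image'][:,:,::-1][280:330,320:390]
cv2.imwrite('pics/s4z.png',cv2.resize(cv2.convertScaleAbs(im,alpha=2.5),None,fx=11,fy=11))
E
```

```text
t 5.58 p [0.6495 0.1229 0.0845] rack [ 1.83e+02 -1.00e-01] yaw 87.81 F [-0.12  0.45 -0.54] g 0.0006 q [  5.9  20.8  70.2  -0.1  88.8 -81.9]
```

View pics/s4z.png

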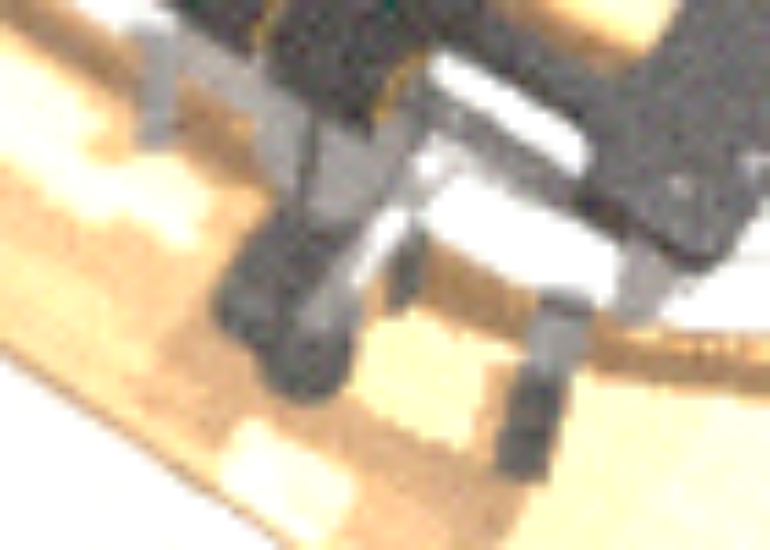

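>>> move_arm(
  offset=[
    [0,-0.001,0],
    [0,-0.001,0],
    [0,0,0.005],
    [0,0,0.006],
    [0,0,0.006],
    [0,0,0.003],
    [0,0,0],
  ],
  rot=[
    [0,0,0],
    [0,0,0],
    [0,0,0],
    [0,0,0],
    [0,0,0],
    [0,0,0],
    [0,0,0],
  ],
  hand=[0.05,0.05,0.05,0.05,0.05,0.05,0.05],
)

```text
t: 6.5
eef_pos: [0.6465, 0.1228, 0.0614]
ee_rot: [[0.038, 0.999, 0.001], [0.999, -0.038, -0.002], [-0.002, 0.001, -1.0]]
contact_force: [0.0, 1.3, -0.1]
gripper_width: 0.0496
```

```bash
python3 - <<'E'
from h import *
st(); d=snap('wrist'); C=cloud(d)
for u in (262,266,375,379):
  print(u,[(v,w2r(C[v,u]).round(0).tolist(),(C[v,u,2]*1000).round(0)) for v in range(262,300,4)])
im=d['image'][:,:,::-1][205:345,230:410]
cv2.imwrite('pics/w5z.png',cv2.resize(cv2.convertScaleAbs(im,alpha=2),None,fx=4,fy=4))
E
```

```text
t 6.5 p [0.6465 0.1228 0.0614] rack [180.   -0.3] yaw 87.81 F [ 0.05  1.28 -0.12] g 0.0496 q [  5.9  21.3  72.3  -0.1  86.4 -81.9]
262 [(262, [192.0, -40.0], np.float64(10.0)), (266, [194.0, -40.0], np.float64(11.0)), (270, [197.0, -40.0], np.float64(10.0)), (274, [171.0, -27.0], np.float64(92.0)), (278, [172.0, -27.0], np.float64(95.0)), (282, [172.0, -26.0], np.float64(98.0)), (286, [173.0, -26.0], np.float64(101.0)), (290, [173.0, -25.0], np.float64(107.0)), (294, [174.0, -25.0], np.float64(109.0)), (298, [176.0, -25.0], np.float64(109.0))]
266 [(262, [192.0, -37.0], np.float64(10.0)), (266, [194.0, -37.0], np.float64(11.0)), (270, [197.0, -37.0], np.float64(11.0)), (274, [200.0, -37.0], np.float64(11.0)), (278, [173.0, -25.0], np.float64(92.0)), (282, [173.0, -25.0], np.float64(96.0)), (286, [175.0, -25.0], np.float64(97.0)), (290, [177.0, -25.0], np.float64(97.0)), (294, [179.0, -25.0], np.float64(98.0)), (298, [180.0, -25.0], np.float64(98.0))]
375 [(262, [191.0, 38.0], np.float64(12.0)), (266, [194.0, 38.0], np.float64(10.0)), (270, [197.0, 38.0], np.float64(12.0)), (274, [171.0, 27.0], np.float64(90.0)), (278, [172.0, 27.0], np.float64(93.0)), (282, [173.0, 26.0], np.float64(96.0)), (286, [173.0, 25.0], np.float64(103.0)), (290, [174.0, 25.0], np.float64(103.0)), (294, [176.0, 25.0], np.float64(103.0)), (298, [178.0, 25.0], np.float64(104.0))]
379 [(262, [191.0, 41.0], np.float64(11.0)), (266, [194.0, 41.0], np.float64(11.0)), (270, [197.0, 41.0], np.float64(11.0)), (274, [171.0, 29.0], np.float64(91.0)), (278, [171.0, 28.0], np.float64(97.0)), (282, [171.0, 27.0], np.float64(102.0)), (286, [172.0, 27.0], np.float64(103.0)), (290, [173.0, 27.0], np.float64(106.0)), (294, [173.0, 26.0], np.float64(111.0)), (298, [173.0, 25.0], np.float64(114.0))]
```

View pics/w5z.png

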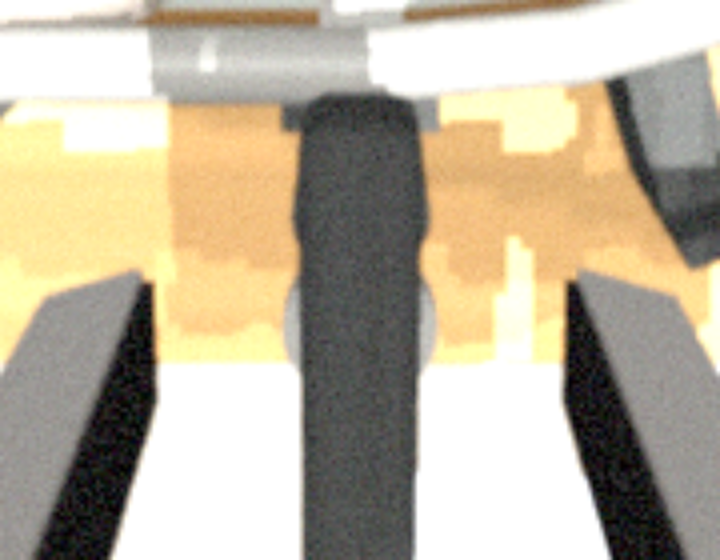

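>>> move_arm(
  offset=[
    [0,0.0005,0.005],
    [0,0,0.006],
    [0,0,0.004],
    [0,0,0],
    [0,0,0],
    [0,0,0],
    [0,0,0],
  ],
  rot=[
    [0,0,0],
    [0,0,0],
    [0,0,0],
    [0,0,0],
    [0,0,0],
    [0,0,0],
    [0,0,0],
  ],
  hand=[0.05,0.05,0.05,0.04,0.0,0.0,0.0],
)

```text
t: 7.42
eef_pos: [0.6476, 0.1228, 0.0463]
ee_rot: [[0.038, 0.999, 0.002], [0.999, -0.038, -0.002], [-0.002, 0.002, -1.0]]
contact_force: [0.6, -0.0, -1.0]
gripper_width: 0.0134
```

```bash
python3 - <<'E'
from h import *
st()
E
```

```text
t 7.42 p [0.6476 0.1228 0.0463] rack [181.1  -0.3] yaw 87.81 F [ 0.59 -0.05 -1.02] g 0.0134 q [  5.9  21.9  73.3  -0.1  84.8 -81.9]
```

>>> move_arm(
  offset=[
    [0,0,-0.005],
    [0,0,-0.005],
    [0,0,-0.004],
    [0,0,-0.003],
    [0,0,0],
  ],
  rot=[
    [0,0,0],
    [0,0,0],
    [0,0,0],
    [0,0,0],
    [0,0,0],
  ],
  hand=[0.0,0.0,0.0,0.0,0.0],
)

```text
t: 8.05
eef_pos: [0.6474, 0.1228, 0.0595]
ee_rot: [[0.039, 0.999, -0.0], [0.999, -0.039, -0.002], [-0.002, -0.0, -1.0]]
contact_force: [3.0, 0.2, -8.8]
gripper_width: 0.0137
```

```bash
python3 - <<'E'
from h import *
st()
E
```

```text
t 8.05 p [0.6474 0.1228 0.0595] rack [180.9  -0.3] yaw 87.79 F [ 3.03  0.17 -8.8 ] g 0.0137 q [  5.9  21.5  72.2  -0.1  86.3 -81.9]
```

>>> move_arm(
  offset=[
    [0,0,-0.004],
    [0,0,-0.003],
    [0,0,-0.001],
  ],
  rot=[
    [0,0,0],
    [0,0,0],
    [0,0,0],
  ],
  hand=[0.0,0.0,0.0],
)

```text
t: 8.43
eef_pos: [0.6473, 0.1228, 0.0665]
ee_rot: [[0.039, 0.999, -0.001], [0.999, -0.039, -0.002], [-0.002, -0.001, -1.0]]
contact_force: [3.9, 0.5, -9.7]
gripper_width: 0.0136
```

```bash
python3 - <<'E'
from h import *
st()
E
```

```text
t 8.43 p [0.6473 0.1228 0.0665] rack [180.8  -0.3] yaw 87.79 F [ 3.89  0.52 -9.7 ] g 0.0136 q [  5.9  21.3  71.7  -0.1  87.1 -81.9]
```

>>> move_arm(
  offset=[
    [0,0,0],
    [0,0,0],
    [0,0,0],
    [0,0,0],
  ],
  rot=[
    [0,0,6],
    [0,0,9],
    [0,0,9],
    [0,0,6],
  ],
  hand=[0.0,0.0,0.0,0.0],
)

```text
t: 8.93
eef_pos: [0.6474, 0.123, 0.0656]
ee_rot: [[0.547, 0.837, -0.001], [0.837, -0.547, -0.002], [-0.002, -0.0, -1.0]]
contact_force: [4.4, 0.6, -9.1]
gripper_width: 0.0136
```

```bash
python3 - <<'E'
from h import *
st()
E
```

```text
t 8.93 p [0.6474 0.123  0.0656] rack [ 1.809e+02 -1.000e-01] yaw 56.86 F [ 4.43  0.57 -9.11] g 0.0136 q [  5.9  21.3  71.7  -0.1  87.  -51. ]
```

>>> move_arm(
  offset=[
    [0,0,-0.0005],
    [0,0,-0.0005],
    [0,0,-0.0005],
    [0,0,-0.0005],
    [0,0,0],
  ],
  rot=[
    [0,0,9],
    [0,0,9],
    [0,0,9],
    [0,0,6],
    [0,0,0],
  ],
  hand=[0.0,0.0,0.0,0.0,0.0],
)

```text
t: 9.55
eef_pos: [0.6475, 0.1231, 0.0664]
ee_rot: [[0.922, 0.388, -0.001], [0.388, -0.922, -0.002], [-0.002, 0.001, -1.0]]
contact_force: [4.5, 0.6, -10.0]
gripper_width: 0.0137
```

```bash
python3 - <<'E'
from h import *
st(); d=snap('wrist','w6.png')
E
```

```text
t 9.55 p [0.6475 0.1231 0.0664] rack [181.   0.] yaw 22.85 F [ 4.53  0.58 -9.96] g 0.0137 q [  5.9  21.4  71.6  -0.1  87.1 -16.9]
```

View pics/w6.png

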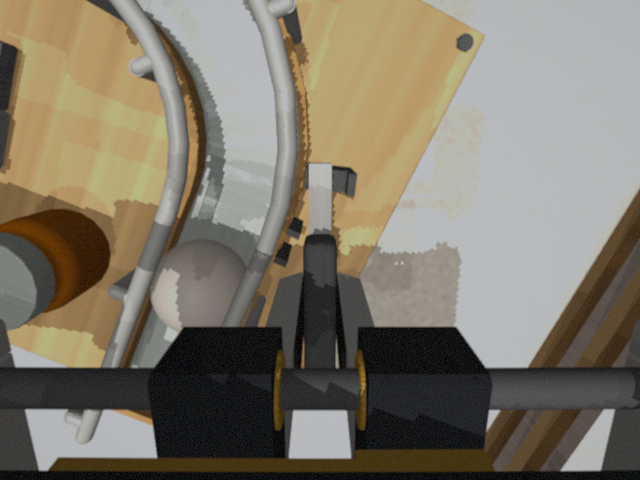

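>>> move_arm(
  offset=[
    [0,0,0],
    [0,0,0],
    [0,0,0],
  ],
  rot=[
    [0,0,4],
    [0,0,3],
    [0,0,0],
  ],
  hand=[0.0,0.0,0.0],
)

```text
t: 9.98
eef_pos: [0.6476, 0.1231, 0.0659]
ee_rot: [[0.961, 0.275, -0.002], [0.275, -0.961, -0.002], [-0.002, 0.002, -1.0]]
contact_force: [4.6, 0.4, -9.5]
gripper_width: 0.0135
```

```bash
python3 - <<'E'
from h import *
st()
E
```

```text
t 9.97 p [0.6476 0.1231 0.0659] rack [181.1   0. ] yaw 15.98 F [ 4.59  0.36 -9.51] g 0.0135 q [  5.9  21.4  71.6  -0.1  87.1 -10.1]
```

>>> move_arm(
  offset=[
    [0,0,0.002],
    [0,0,0.003],
    [0,0,0.003],
    [0,0,0],
  ],
  rot=[
    [0,0,0.6],
    [0,0,0],
    [0,0,0],
    [0,0,0],
  ],
  hand=[0.0,0.0,0.0,0.0],
)

```text
t: 10.48
eef_pos: [0.6477, 0.1231, 0.0585]
ee_rot: [[0.964, 0.268, -0.001], [0.268, -0.964, -0.002], [-0.001, 0.002, -1.0]]
contact_force: [2.9, 0.4, -9.1]
gripper_width: 0.0135
```

```bash
python3 - <<'E'
from h import *
st()
E
```

```text
t 10.47 p [0.6477 0.1231 0.0585] rack [181.2  -0. ] yaw 15.52 F [ 2.89  0.45 -9.1 ] g 0.0135 q [ 5.9 21.6 72.2 -0.1 86.3 -9.6]
```

>>> move_arm(
  offset=[
    [0,0,0.001],
    [0,0,0],
    [0,0,0],
    [0,0,0],
  ],
  rot=[
    [0,0,0],
    [0,0,0],
    [0,0,0],
    [0,0,0],
  ],
  hand=[0.0,0.02,0.035,0.05],
)

```text
t: 10.98
eef_pos: [0.6481, 0.1232, 0.0628]
ee_rot: [[0.963, 0.268, 0.002], [0.268, -0.963, -0.002], [0.002, 0.003, -1.0]]
contact_force: [0.4, -1.4, 0.3]
gripper_width: 0.0363
```

```bash
python3 - <<'E'
from h import *
st(); d=snap('wrist','w7.png')
C=cloud(d); m=(C[...,2]>.105)&(C[...,2]<.125)
r=w2r(C[m]); k=(abs(r[:,0]-180)<35)&(abs(r[:,1])<40)
print(k.sum(), np.median(C[m][k][:,2]), cv2.minAreaRect(r[k].astype(np.float32)))
E
```

```text
t 10.97 p [0.6481 0.1232 0.0628] rack [1.816e+02 1.000e-01] yaw 15.54 F [ 0.39 -1.37  0.25] g 0.0363 q [ 5.9 21.4 72.  -0.1 86.5 -9.6]
5611 0.11274652173483313 ((180.14199829101562, 1.5983619689941406), (53.82714080810547, 53.45146179199219), 66.73445892333984)
```

View pics/w7.png

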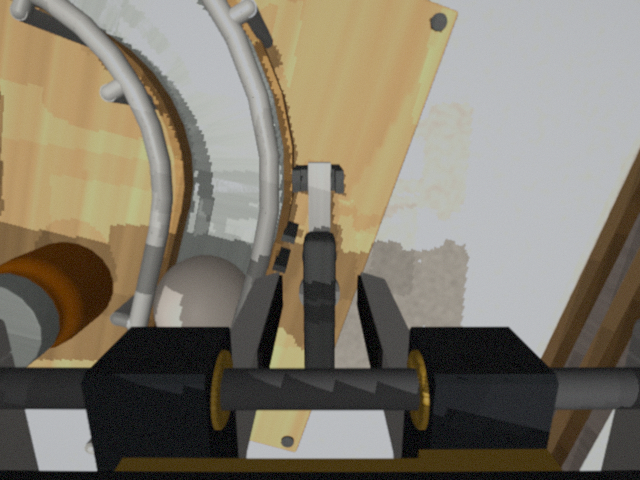

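>>> move_arm(
  offset=[
    [0,0,-0.02],
    [0,0,-0.03],
    [0,0,-0.02],
    [0,0,0],
  ],
  rot=[
    [0,0,0],
    [0,0,0],
    [0,0,0],
    [0,0,0],
  ],
  hand=[0.05,0.05,0.05,0.05],
)

```text
t: 11.52
eef_pos: [0.6473, 0.1233, 0.1354]
ee_rot: [[0.963, 0.268, 0.002], [0.268, -0.963, -0.002], [0.001, 0.003, -1.0]]
contact_force: [0.8, 0.1, -0.3]
gripper_width: 0.05
```

```bash
python3 - <<'E'
from h import *
st(); d=snap('top'); C=cloud(d)
s=C[200:250,270:310].reshape(-1,3); 
def ballfit(C):
    P=C.reshape(-1,3); r=w2r(P); k=(abs(r[:,0]-120)<18)&(r[:,1]>-100)&(r[:,1]<0)&(P[:,2]>.052)&(P[:,2]<.08); P=P[k]
    A=np.c_[2*P,np.ones(len(P))]; 
    from scipy.optimize import least_squares
    f=least_squares(lambda c:np.linalg.norm(P-c,axis=1)-.03,[*r2w(120,-51,46)],loss='soft_l1',f_scale=.002); return len(P),f.x,w2r(f.x)
print(ballfit(C)); print(ballfit(cloud(snap('wrist'))))
plan([(r2w(120,-108,130),-2.22,6)],0.0)
E
```

```text
t 11.53 p [0.6473 0.1233 0.1354] rack [180.8   0.2] yaw 15.55 F [ 0.8   0.07 -0.32] g 0.05 q [ 5.9 19.5 66.1 -0.1 94.3 -9.6]
(342, array([0.58634467, 0.07974085, 0.04540029]), array([121.56556564, -45.68440233]))
(2858, array([0.58725962, 0.07858404, 0.0448434 ]), array([122.52464202, -46.80490289]))
"offset": [[-0.0149, 0.0141, 0.0005], [-0.0142, 0.0149, 0.0005], [-0.0134, 0.0156, 0.0005], [-0.0126, 0.0163, 0.0005], [-0.0117, 0.0169, 0.0005], [-0.0108, 0.0175, 0.0005]] 
"rot": [[0.02, 0.03, 2.96], [0.02, 0.03, 2.96], [0.02, 0.03, 2.96], [0.02, 0.03, 2.96], [0.02, 0.03, 2.96], [0.02, 0.03, 2.96]] 
"hand": [0.0, 0.0, 0.0, 0.0, 0.0, 0.0]
```

>>> move_arm(
  offset=[
    [-0.014,0.014,0.001],
    [-0.014,0.015,0.001],
    [-0.0134,0.0156,0.001],
    [-0.0126,0.0163,0.001],
    [-0.011,0.015,0.001],
    [-0.005,0.008,0.001],
    [0,0,0],
  ],
  rot=[
    [0,0,3],
    [0,0,3],
    [0,0,3],
    [0,0,3],
    [0,0,3],
    [0,0,2],
    [0,0,0],
  ],
  hand=[0.0,0.0,0.0,0.0,0.0,0.0,0.0],
)

```text
t: 12.5
eef_pos: [0.5821, 0.0269, 0.1163]
ee_rot: [[0.999, -0.036, -0.02], [-0.036, -0.999, -0.002], [-0.02, 0.003, -1.0]]
contact_force: [0.0, -0.9, -0.7]
gripper_width: 0.0003
```

```bash
sed -i 's/^RO=.*/RO=np.array([.46764,.1301]); RA=-2.22/' h.py; python3 - <<'E'
from h import *
st(); d=snap('wrist','w8.png'); s=snap('top'); C=cloud(s); r=w2r(C)
plan([(r2w(120,-104,80),-2.22,3),(r2w(120,-104,1),-2.22,6)],0.0)
E
```

```text
t 12.5 p [0.5821 0.0269 0.1163] rack [118.3 -98.7] yaw -2.04 F [ 0.03 -0.87 -0.7 ] g 0.0003 q [-2.8 11.2 78.6 -0.2 91.3 -0.8]
"offset": [[0.0006, 0.0019, 0.0122], [0.0006, 0.0019, 0.0122], [0.0005, 0.002, 0.0122], [0.0, 0.0, 0.0132], [0.0, 0.0, 0.0132], [0.0, 0.0, 0.0132], [0.0, 0.0, 0.0132], [0.0, 0.0, 0.0132], [0.0, 0.0, 0.0132]] 
"rot": [[0.06, 0.37, 0.08], [0.06, 0.37, 0.08], [0.06, 0.37, 0.08], [0.0, 0.0, 0.0], [0.0, 0.0, 0.0], [0.0, 0.0, 0.0], [0.0, 0.0, 0.0], [0.0, 0.0, 0.0], [0.0, 0.0, 0.0]] 
"hand": [0.0, 0.0, 0.0, 0.0, 0.0, 0.0, 0.0, 0.0, 0.0]
```

View pics/w8.png

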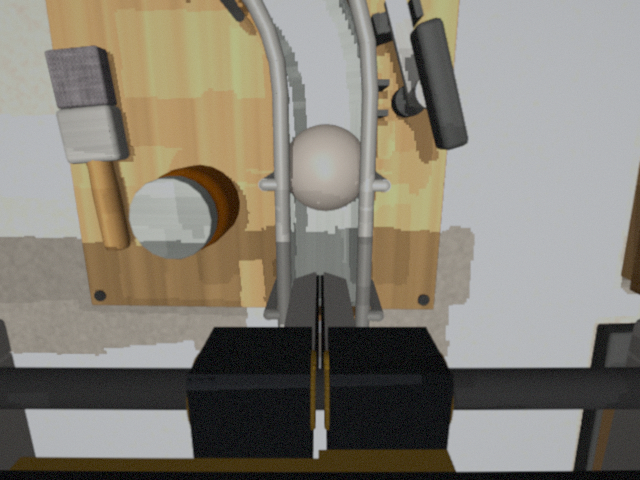

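>>> move_arm(
  offset=[
    [0.0006,0.0015,0.012],
    [0.0006,0.0015,0.012],
    [0.0005,0.001,0.012],
    [0,0,0.01],
    [0,0,0.004],
    [0,0,0],
  ],
  rot=[
    [0,0.4,0],
    [0,0.4,0],
    [0,0.4,0],
    [0,0,0],
    [0,0,0],
    [0,0,0],
  ],
  hand=[0.0,0.0,0.0,0.0,0.0,0.0],
)

```text
t: 13.35
eef_pos: [0.5836, 0.0245, 0.0616]
ee_rot: [[0.999, -0.032, 0.001], [-0.032, -0.999, -0.003], [0.001, 0.003, -1.0]]
contact_force: [-0.3, 0.0, 0.6]
gripper_width: 0.0004
```

```bash
python3 - <<'E'
from h import *
st(); d=snap('wrist','w9.png'); C=cloud(d)
for v in (235,240,250,260,268):
  k=(C[v,240:420,2]>.07); print(v,[(240+i,w2r(C[v,240+i]).round(0).tolist(),round(float(C[v,240+i,2]*1000))) for i in np.flatnonzero(np.diff(k.astype(int)))])
plan([(r2w(120,-102,1),-2.22,4)],0.0)
E
```

```text
t 13.35 p [0.5836 0.0245 0.0616] rack [ 119.9 -101. ] yaw -1.82 F [-0.34  0.02  0.64] g 0.0004 q [-3.1 12.1 83.8 -0.1 84.  -1.2]
235 [(np.int64(257), [78.0, -92.0], 12), (np.int64(277), [120.0, -27.0], 267), (np.int64(363), [150.0, -91.0], 16), (np.int64(382), [152.0, -76.0], 75), (np.int64(402), [177.0, -92.0], 11), (np.int64(403), [120.0, -27.0], 267)]
240 [(np.int64(258), [79.0, -96.0], 10), (np.int64(277), [99.0, -79.0], 74), (np.int64(362), [149.0, -94.0], 15), (np.int64(382), [152.0, -78.0], 76)]
250 [(np.int64(258), [78.0, -103.0], 10), (np.int64(277), [99.0, -84.0], 75), (np.int64(362), [149.0, -101.0], 15), (np.int64(381), [152.0, -83.0], 76)]
260 [(np.int64(258), [78.0, -111.0], 10), (np.int64(278), [99.0, -89.0], 74), (np.int64(362), [149.0, -108.0], 16), (np.int64(381), [152.0, -89.0], 75)]
268 [(np.int64(259), [79.0, -116.0], 11), (np.int64(278), [99.0, -94.0], 74), (np.int64(361), [149.0, -114.0], 15), (np.int64(381), [153.0, -94.0], 72)]
"offset": [[-0.0, 0.0002, 0.0152], [-0.0, 0.0002, 0.0152], [-0.0, 0.0002, 0.0152], [-0.0, 0.0002, 0.0152]] 
"rot": [[0.04, -0.02, 0.1], [0.04, -0.02, 0.1], [0.04, -0.02, 0.1], [0.04, -0.02, 0.1]] 
"hand": [0.0, 0.0, 0.0, 0.0]
```

View pics/w9.png

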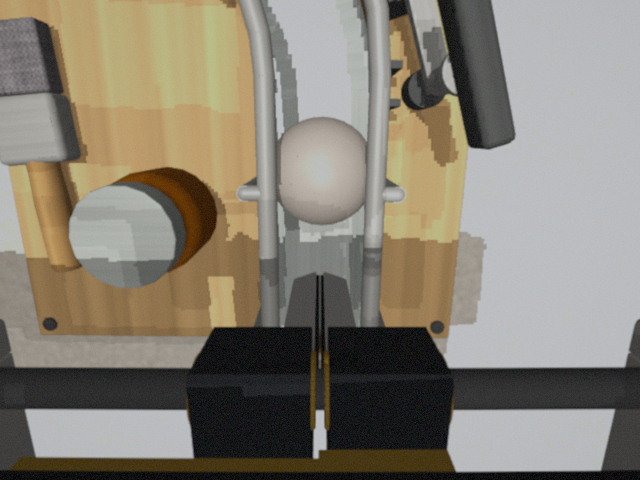

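>>> move_arm(
  offset=[
    [0,0,0.014],
    [0,0,0.015],
    [0,0,0.015],
    [0,0,0.01],
    [0,0,0.003],
    [0,0,0],
  ],
  rot=[
    [0,0,0.1],
    [0,0,0.1],
    [0,0,0.1],
    [0,0,0],
    [0,0,0],
    [0,0,0],
  ],
  hand=[0.0,0.0,0.0,0.0,0.0,0.0],
)

```text
t: 14.15
eef_pos: [0.5838, 0.0243, 0.0007]
ee_rot: [[0.999, -0.037, 0.001], [-0.037, -0.999, -0.003], [0.001, 0.002, -1.0]]
contact_force: [-0.8, -0.1, -0.6]
gripper_width: 0.0007
```

```bash
python3 - <<'E'
from h import *
st(); d=snap('wrist'); C=cloud(d)
for u in (305,335): print([(v,w2r(C[v,u]).round(0).tolist(),round(float(C[v,u,2]*1000))) for v in range(262,300,4)])
E
```

```text
t 14.15 p [0.5838 0.0243 0.0007] rack [ 120.2 -101.2] yaw -2.15 F [-0.8  -0.06 -0.59] g 0.0007 q [-3.1 14.9 87.7 -0.1 77.3 -0.9]
[(262, [113.0, -90.0], 16), (266, [113.0, -92.0], 15), (270, [113.0, -95.0], 15), (274, [113.0, -97.0], 14), (278, [114.0, -91.0], 35), (282, [114.0, -91.0], 41), (286, [114.0, -91.0], 45), (290, [115.0, -91.0], 50), (294, [115.0, -92.0], 53), (298, [115.0, -91.0], 58)]
[(262, [129.0, -90.0], 16), (266, [129.0, -92.0], 14), (270, [129.0, -94.0], 16), (274, [129.0, -96.0], 16), (278, [128.0, -91.0], 35), (282, [128.0, -91.0], 40), (286, [128.0, -91.0], 45), (290, [128.0, -92.0], 49), (294, [127.0, -91.0], 55), (298, [127.0, -91.0], 58)]
```

>>> move_arm(
  offset=[
    [0,-0.005,0.001],
    [0,-0.008,0.001],
    [0,-0.01,0],
    [0,-0.01,0],
    [0,-0.01,0],
    [0,-0.01,0],
    [0,-0.01,0],
    [0,-0.008,0],
  ],
  rot=[
    [0,0,0],
    [0,0,0],
    [0,0,0],
    [0,0,0],
    [0,0,0],
    [0,0,0],
    [0,0,0],
    [0,0,0],
  ],
  hand=[0,0,0,0,0,0,0,0],
)

```text
t: 15.2
eef_pos: [0.5882, 0.1009, 0.0006]
ee_rot: [[0.999, -0.037, 0.005], [-0.037, -0.999, -0.002], [0.005, 0.002, -1.0]]
contact_force: [-0.5, -0.3, -1.3]
gripper_width: 0.0004
```

```bash
python3 - <<'E'
from h import *
st(); d=snap('wrist','w10.png')
E
```

```text
t 15.2 p [0.5882 0.1009 0.0006] rack [121.6 -24.5] yaw -2.12 F [-0.49 -0.29 -1.29] g 0.0004 q [ 4.4 16.2 86.1 -0.1 77.4  6.5]
```

View pics/w10.png

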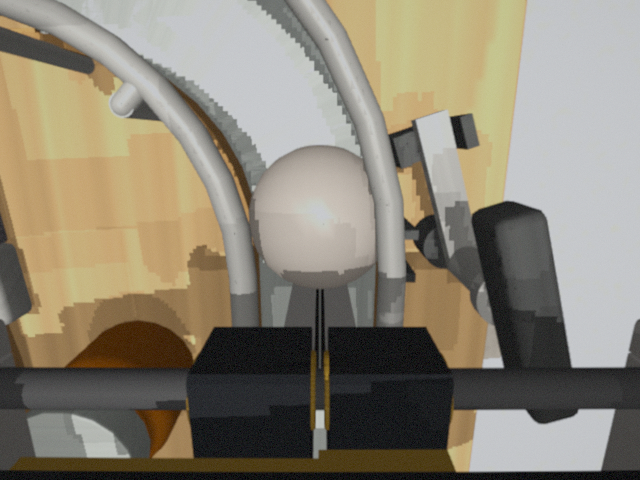

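```bash
cat >> h.py <<'E'
def arc(s): # mm along track from bend start
    if s<0: return 120,s,0
    th=s/120
    if th<np.pi/2: return 120*np.cos(th),120*np.sin(th),np.degrees(th)
    return -(s-120*np.pi/2),120,90
def planarc(s0,s1,step,lead=4,z=1,hand=0.0):
    w=[]; n=int(round((s1-s0)/step))
    for i in range(1,n+1):
        x,y,t=arc(s0+(s1-s0)*i/n); w.append((r2w(x,y,z),RA+(min(t+lead,90) if t>0 else 0),1))
    plan(w,hand)
E
python3 - <<'E'
from h import *
planarc(-24.5,66,10)
E
```

```text
"offset": [[-0.0015, -0.0091, -0.0005], [-0.0, -0.0101, 0.0], [-0.0001, -0.0101, 0.0], [0.0003, -0.01, 0.0], [0.0003, -0.01, 0.0], [0.0003, -0.01, 0.0], [0.0003, -0.01, 0.0], [0.0003, -0.01, 0.0], [0.0003, -0.01, 0.0]] 
"rot": [[0.05, -0.31, 0.14], [0.0, 0.0, 0.0], [0.0, 0.0, -6.71], [0.0, 0.0, -4.8], [0.0, 0.0, -4.8], [0.0, 0.0, -4.8], [0.0, 0.0, -4.8], [0.0, 0.0, -4.8], [0.0, 0.0, -4.8]] 
"hand": [0.0, 0.0, 0.0, 0.0, 0.0, 0.0, 0.0, 0.0, 0.0]
```

>>> move_arm(
  offset=[
    [-0.0015,-0.009,0],
    [0,-0.01,0],
    [0,-0.01,0],
    [0.0003,-0.01,0],
    [0.0003,-0.01,0],
    [0.0003,-0.008,0],
  ],
  rot=[
    [0,-0.3,0],
    [0,0,0],
    [0,0,-6.7],
    [0,0,-4.8],
    [0,0,-4.8],
    [0,0,-4.8],
  ],
  hand=[0,0,0,0,0,0],
)

```text
t: 16.0
eef_pos: [0.5841, 0.1621, 0.0004]
ee_rot: [[0.942, 0.336, -0.0], [0.336, -0.942, -0.001], [-0.0, 0.0, -1.0]]
contact_force: [0.2, 0.0, -0.1]
gripper_width: 0.0003
```

```bash
python3 - <<'E'
from h import *
s=st(); r=w2r(s['eef_pos']); t=np.arctan2(r[1],r[0]); print(np.degrees(t),np.hypot(*r)); planarc(t*120,t*120+60,10); snap('wrist','w11.png')
E
```

```text
t 16.0 p [5.841e-01 1.621e-01 4.000e-04] rack [115.1  36.4] yaw 19.63 F [ 0.22  0.02 -0.12] g 0.0003 q [10.2 17.6 84.4 -0.  78.  -9.5]
17.56433401121952 120.7513938686938
"offset": [[-0.0004, -0.01, -0.0006], [0.0003, -0.01, 0.0], [0.0003, -0.01, 0.0], [0.0003, -0.01, 0.0], [0.0003, -0.01, 0.0], [0.0003, -0.01, 0.0]] 
"rot": [[0.03, 0.03, -4.49], [0.0, 0.0, -4.77], [0.0, 0.0, -4.77], [0.0, 0.0, -4.77], [0.0, 0.0, -4.77], [0.0, 0.0, -4.77]] 
"hand": [0.0, 0.0, 0.0, 0.0, 0.0, 0.0]
```

View pics/w11.png

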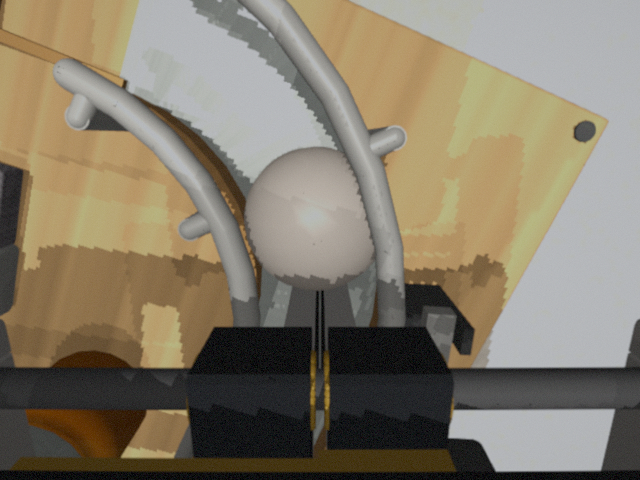

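>>> move_arm(
  offset=[
    [-0.0005,-0.01,0],
    [0,-0.01,0],
    [0,-0.01,0],
    [0,-0.01,0],
    [0,-0.01,0],
    [0,-0.008,0],
  ],
  rot=[
    [0,0,-4.6],
    [0,0,-4.8],
    [0,0,-4.8],
    [0,0,-4.8],
    [0,0,-4.8],
    [0,0,-4.8],
  ],
  hand=[0,0,0,0,0,0],
)

```text
t: 16.8
eef_pos: [0.5534, 0.2139, 0.0004]
ee_rot: [[0.658, 0.753, 0.0], [0.753, -0.658, -0.0], [0.0, 0.0, -1.0]]
contact_force: [0.2, 0.1, -0.0]
gripper_width: 0.0003
```

```bash
python3 - <<'E'
from h import *
s=st(); r=w2r(s['eef_pos']); t=np.arctan2(r[1],r[0]); print(np.degrees(t),np.hypot(*r)); planarc(t*120,t*120+60,10); snap('wrist','w12.png')
E
```

```text
t 16.8 p [5.534e-01 2.139e-01 4.000e-04] rack [82.4 87. ] yaw 48.82 F [ 0.24  0.14 -0.01] g 0.0003 q [ 15.7  16.   86.4  -0.   77.6 -33.2]
46.561617570245936 119.88381559721567
"offset": [[0.0005, -0.01, -0.0006], [0.0003, -0.01, 0.0], [0.0003, -0.01, 0.0], [0.0003, -0.01, 0.0], [0.0003, -0.01, 0.0], [0.0003, -0.01, 0.0]] 
"rot": [[0.02, -0.01, -4.29], [0.0, 0.0, -4.77], [0.0, 0.0, -4.77], [0.0, 0.0, -4.77], [0.0, 0.0, -4.77], [0.0, 0.0, -4.77]] 
"hand": [0.0, 0.0, 0.0, 0.0, 0.0, 0.0]
```

View pics/w12.png

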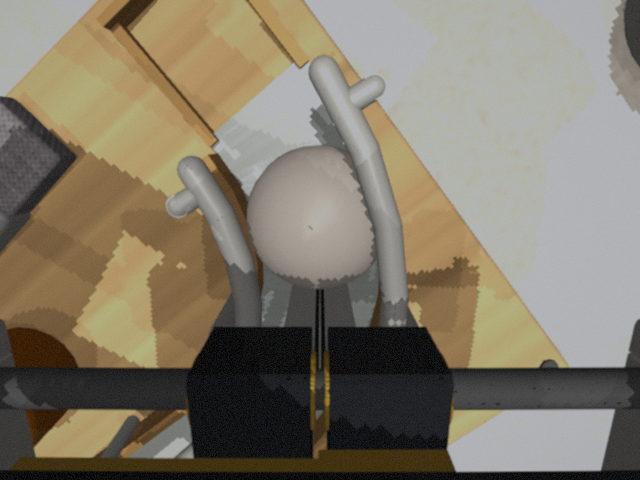

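>>> move_arm(
  offset=[
    [0.0005,-0.01,0],
    [0.0003,-0.01,0],
    [0.0003,-0.01,0],
    [0,-0.008,0],
    [0,-0.006,0],
    [0,-0.006,0],
  ],
  rot=[
    [0,0,-4.3],
    [0,0,-4.8],
    [0,0,-4.8],
    [0,0,-4.8],
    [0,0,-4],
    [0,0,-4],
  ],
  hand=[0,0,0,0,0,0],
)

```text
t: 17.6
eef_pos: [0.5114, 0.2417, 0.0008]
ee_rot: [[0.247, 0.969, 0.002], [0.969, -0.247, 0.0], [0.001, 0.002, -1.0]]
contact_force: [-0.8, -0.5, 0.7]
gripper_width: 0.0001
```

```bash
python3 - <<'E'
from h import *
s=st(); r=w2r(s['eef_pos']); t=np.arctan2(r[1],r[0]); print(np.degrees(t),np.hypot(*r)); planarc(t*120,t*120+24,6); snap('wrist','w13.png')
E
```

```text
t 17.6 p [0.5114 0.2417 0.0008] rack [ 39.4 113.2] yaw 75.71 F [-0.78 -0.49  0.68] g 0.0001 q [ 19.6  12.7  90.5  -0.   76.7 -56.1]
70.81615450141528 119.87649639382313
"offset": [[0.0007, -0.006, -0.0002], [0.0003, -0.006, 0.0], [0.0003, -0.006, 0.0], [0.0003, -0.006, 0.0]] 
"rot": [[0.1, -0.04, 0.25], [0.0, 0.0, -2.86], [0.0, 0.0, -2.86], [0.0, 0.0, -2.86]] 
"hand": [0.0, 0.0, 0.0, 0.0]
```

View pics/w13.png

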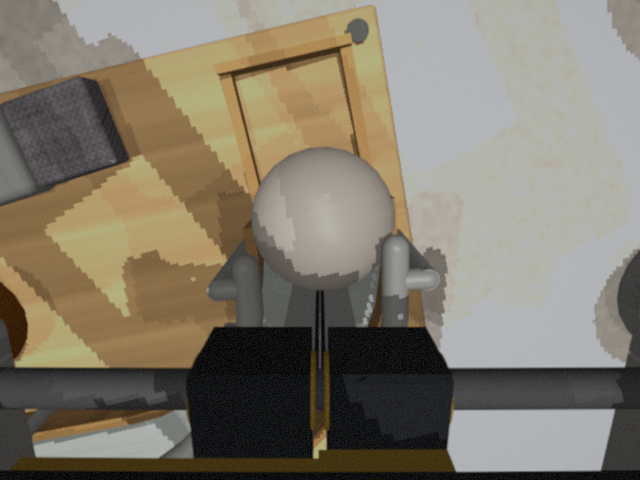

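>>> move_arm(
  offset=[
    [0.0005,-0.006,0],
    [0.0003,-0.006,0],
    [0.0003,-0.006,0],
    [0.0003,-0.005,0],
    [0,-0.002,0],
    [0,0,0],
  ],
  rot=[
    [0,0,0],
    [0,0,-2.9],
    [0,0,-2.9],
    [0,0,-2.9],
    [0,0,-2],
    [0,0,0],
  ],
  hand=[0,0,0,0,0,0],
)

```text
t: 18.4
eef_pos: [0.4857, 0.2486, 0.0008]
ee_rot: [[0.067, 0.998, 0.001], [0.998, -0.067, 0.001], [0.001, 0.001, -1.0]]
contact_force: [0.5, 0.2, -0.9]
gripper_width: 0.0005
```

```bash
cat >> h.py <<'E'
def sph(C,c0,rad=.03,tol=.022):
    from scipy.optimize import least_squares
    P=C.reshape(-1,3); k=(np.linalg.norm(P[:,:2]-c0[:2],axis=1)<tol)&(P[:,2]>c0[2]+.008)&(P[:,2]<c0[2]+.04); P=P[k]
    f=least_squares(lambda c:np.linalg.norm(P-c,axis=1)-rad,c0,loss='soft_l1',f_scale=.002); return len(P),f.x
E
python3 - <<'E'
from h import *
s=st(); d=snap('wrist','w14.png')
n,c=sph(cloud(d),r2w(-25,120,42)); print(n,c,w2r(c))
E
```

```text
t 18.4 p [0.4857 0.2486 0.0008] rack [ 13.5 119.1] yaw 86.19 F [ 0.47  0.23 -0.88] g 0.0005 q [ 21.1  10.3  93.3   0.   76.3 -65. ]
7751 [0.43593105 0.25569429 0.04073402] [-36.55025126 124.27172692]
```

View pics/w14.png

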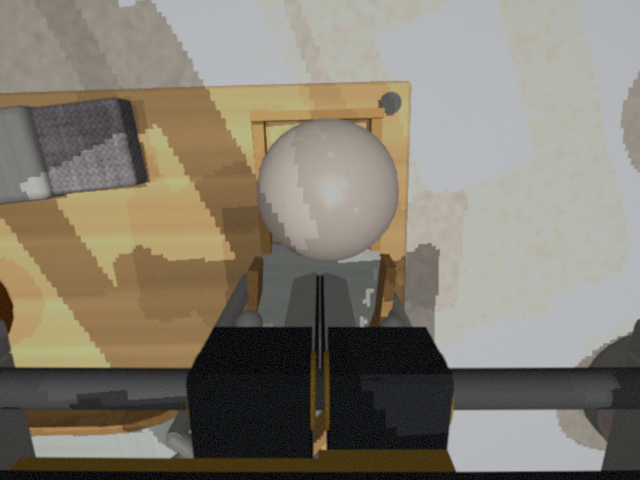

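>>> move_arm(
  offset=[
    [0,0,-0.01],
    [0,0,-0.02],
    [0,0,-0.02],
    [0,0,-0.02],
    [0,0,-0.01],
    [0,0,0],
  ],
  rot=[
    [0,0,0],
    [0,0,0],
    [0,0,0],
    [0,0,0],
    [0,0,0],
    [0,0,0],
  ],
  hand=[0,0,0,0,0,0],
)

```text
t: 19.2
eef_pos: [0.4872, 0.2485, 0.0861]
ee_rot: [[0.071, 0.997, 0.004], [0.998, -0.071, 0.001], [0.002, 0.004, -1.0]]
contact_force: [0.0, -0.4, -0.3]
gripper_width: 0.0005
```

```bash
python3 - <<'E'
from h import *
s=st(); d=snap('wrist','w15.png')
n,c=sph(cloud(d),r2w(-33,120,42)); print(n,c,w2r(c))
d=snap('top','t15.png'); n,c2=sph(cloud(d),r2w(-33,120,42)); print(n,c2,w2r(c2))
m=(c+c2)/2
print(proj(d,[r2w(-68,90,14),r2w(-68,150,14),r2w(-33,120,72)]))
plan([([c[0],c[1],s['eef_pos'][2]],87.78,5)],0.094)
E
```

```text
t 19.2 p [0.4872 0.2485 0.0861] rack [ 15. 119.] yaw 85.95 F [ 0.   -0.39 -0.34] g 0.0005 q [ 21.1   6.5  87.4  -0.   85.9 -64.9]
4253 [0.43599552 0.25565566 0.0407066 ] [-36.48433182 124.23562499]
201 [0.43483091 0.25596899 0.04142773] [-37.66020397 124.50360899]
[[226.06846838 304.87841277]
 [200.85381856 303.96579165]
 [208.3440437  287.67354101]]
"offset": [[0.0008, -0.0102, -0.0003], [0.0008, -0.0102, -0.0003], [0.0009, -0.0101, -0.0003], [0.001, -0.0101, -0.0003], [0.001, -0.0101, -0.0003]] 
"rot": [[0.01, -0.01, -0.36], [0.01, -0.01, -0.36], [0.01, -0.01, -0.36], [0.01, -0.01, -0.36], [0.01, -0.01, -0.36]] 
"hand": [0.094, 0.094, 0.094, 0.094, 0.094]
```

View pics/w15.png

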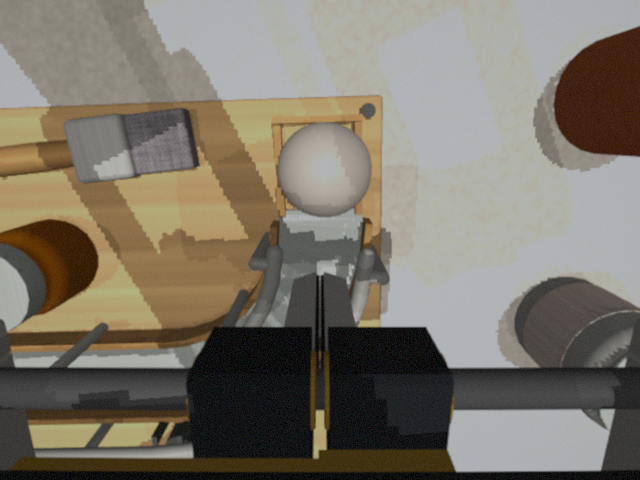

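View pics/t15.png

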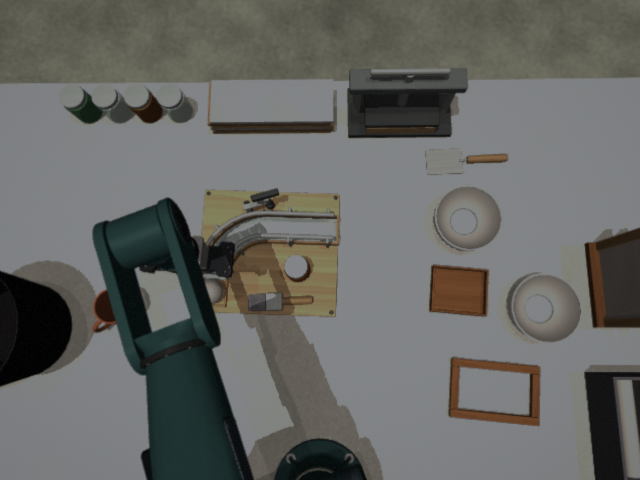

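>>> move_arm(
  offset=[
    [0.001,-0.01,0],
    [0.001,-0.01,0],
    [0.001,-0.01,0],
    [0.001,-0.01,0],
    [0.001,-0.008,0],
    [0,-0.002,0],
    [0,0,0],
  ],
  rot=[
    [0,0,-0.4],
    [0,0,-0.4],
    [0,0,-0.4],
    [0,0,-0.4],
    [0,0,0],
    [0,0,0],
    [0,0,0],
  ],
  hand=[0.094,0.094,0.094,0.094,0.094,0.094,0.094],
)

```text
t: 20.18
eef_pos: [0.4308, 0.2561, 0.0822]
ee_rot: [[0.04, 0.999, -0.003], [0.999, -0.04, -0.001], [-0.001, -0.003, -1.0]]
contact_force: [0.3, -1.0, 0.4]
gripper_width: 0.067
```

```bash
python3 - <<'E'
from h import *
s=st(); d=snap('wrist','w16.png')
n,c=sph(cloud(d),r2w(-37,124,42)); print(n,c,w2r(c))
plan([([c[0],c[1],.03],87.78,4)],0.094)
E
```

```text
t 20.18 p [0.4308 0.2561 0.0822] rack [-41.7 124.4] yaw 87.72 F [ 0.27 -0.98  0.43] g 0.067 q [ 24.2   1.2  93.5   0.   85.5 -63.5]
3864 [0.43617943 0.25563584 0.0406924 ] [-36.2997961  124.22294786]
"offset": [[-0.0, 0.0014, 0.013], [-0.0, 0.0014, 0.013], [-0.0, 0.0013, 0.013], [-0.0, 0.0013, 0.013]] 
"rot": [[-0.05, 0.02, -0.02], [-0.05, 0.02, -0.02], [-0.05, 0.02, -0.02], [-0.05, 0.02, -0.02]] 
"hand": [0.094, 0.094, 0.094, 0.094]
```

View pics/w16.png

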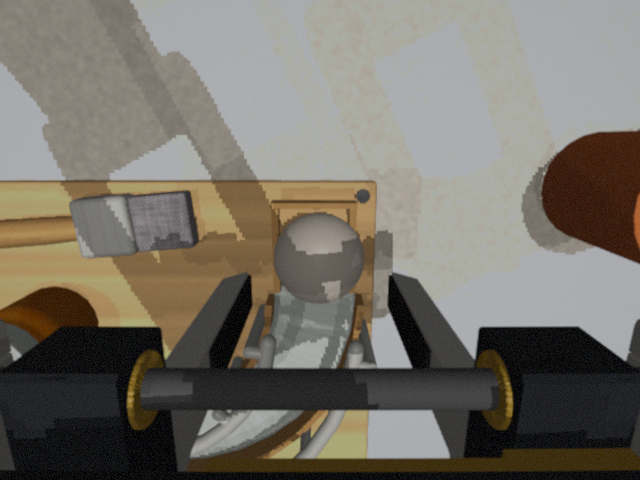

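>>> move_arm(
  offset=[
    [0,0.0025,0],
    [0,0.0015,0],
    [0,0,0],
    [0,0,0.01],
    [0,0,0.015],
    [0,0,0.01],
    [0,0,0],
  ],
  rot=[
    [0,0,0],
    [0,0,0],
    [0,0,0],
    [0,0,0],
    [0,0,0],
    [0,0,0],
    [0,0,0],
  ],
  hand=[0.094,0.094,0.094,0.094,0.094,0.094,0.094],
)

```text
t: 21.1
eef_pos: [0.4349, 0.2551, 0.0433]
ee_rot: [[0.041, 0.999, -0.006], [0.999, -0.041, -0.002], [-0.003, -0.006, -1.0]]
contact_force: [-0.4, -0.3, 1.3]
gripper_width: 0.0935
```

```bash
python3 - <<'E'
from h import *
s=st(); d=snap('wrist','w17.png')
n,c=sph(cloud(d),r2w(-37,124,42)); print(n,c,w2r(c))
plan([([c[0],c[1],-.004],87.78,4)],0.094)
E
```

```text
t 21.1 p [0.4349 0.2551 0.0433] rack [-37.5 123.7] yaw 87.65 F [-0.39 -0.34  1.26] g 0.0935 q [ 23.9   3.4  95.9   0.   81.1 -63.7]
5455 [0.43608274 0.25558345 0.04067099] [-36.39437479 124.16684526]
"offset": [[0.0001, 0.0003, 0.0119], [0.0001, 0.0002, 0.0119], [0.0001, 0.0002, 0.0119], [0.0001, 0.0002, 0.0119]] 
"rot": [[-0.07, 0.03, -0.03], [-0.07, 0.03, -0.03], [-0.07, 0.03, -0.03], [-0.07, 0.03, -0.03]] 
"hand": [0.094, 0.094, 0.094, 0.094]
```

View pics/w17.png

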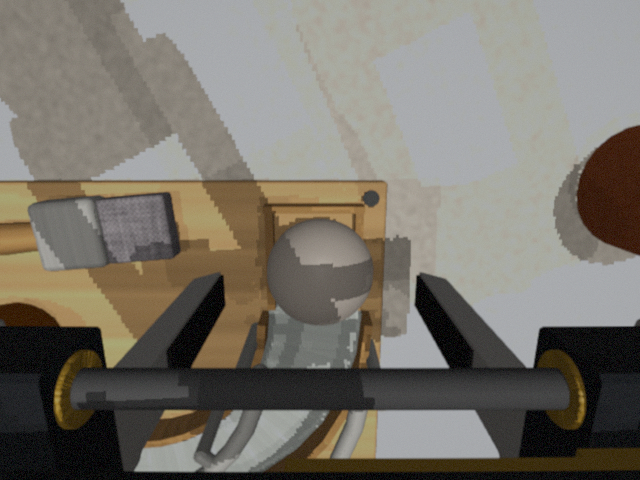

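```bash
python3 - <<'E'
from h import *
d=snap('wrist'); C=cloud(d)
for p in [(175,200),(174,225),(172,252),(160,225)]: print(p,w2r(C[p[1],p[0]]),C[p[1],p[0],2])
E
```

```text
(175, 200) [-72.19353251  35.0312825 ] 0.01138954409901946
(174, 225) [-57.90603865  35.58223915] 0.018293250878339634
(172, 252) [-43.32392903  36.18240708] 0.027016872364692496
(160, 225) [-59.93034182  30.89034126] 0.027461507362998627
```

>>> move_arm(
  offset=[
    [0.0003,0.0005,0.012],
    [0,0,0.015],
    [0,0,0.01],
    [0,0,0.004],
    [0,0,0.001],
    [0,0,0],
  ],
  rot=[
    [-0.2,0,0],
    [-0.1,0,0],
    [0,0,0],
    [0,0,0],
    [0,0,0],
    [0,0,0],
  ],
  hand=[0.094,0.094,0.094,0.094,0.094,0.094],
)

```text
t: 21.95
eef_pos: [0.4367, 0.256, 0.0]
ee_rot: [[0.041, 0.999, 0.003], [0.999, -0.041, -0.001], [-0.001, 0.003, -1.0]]
contact_force: [0.0, -0.0, 0.4]
gripper_width: 0.0942
```

```bash
python3 - <<'E'
from h import *
s=st()
E
```

```text
t 21.95 p [0.4367 0.256  0.    ] rack [-35.8 124.6] yaw 87.66 F [ 0.05 -0.05  0.43] g 0.0942 q [ 24.1   5.5  98.9  -0.1  75.5 -63.6]
```

>>> move_arm(
  offset=[
    [0,0,0.003],
    [0,0,0],
    [0,0,0],
    [0,0,0],
    [0,0,0],
    [0,0,0],
  ],
  rot=[
    [0,0,0],
    [0,0,0],
    [0,0,0],
    [0,0,0],
    [0,0,0],
    [0,0,0],
  ],
  hand=[0.094,0.08,0.068,0.05,0.05,0.05],
  newtons=30,
)

```text
t: 22.7
eef_pos: [0.4376, 0.2562, -0.002]
ee_rot: [[0.041, 0.999, 0.005], [0.999, -0.041, -0.001], [-0.0, 0.005, -1.0]]
contact_force: [-0.6, -0.0, -0.1]
gripper_width: 0.0592
```

```bash
python3 - <<'E'
from h import *
s=st()
E
```

```text
t 22.7 p [ 0.4376  0.2562 -0.002 ] rack [-34.9 124.9] yaw 87.66 F [-0.61 -0.01 -0.09] g 0.0592 q [ 24.1   5.6  99.   -0.1  75.1 -63.6]
```

>>> move_arm(
  offset=[
    [0,0,0],
    [0,0,-0.004],
    [0,0,-0.006],
    [0,0,-0.01],
    [0,0,-0.012],
    [0,0,-0.012],
    [0,0,-0.012],
    [0,0,-0.005],
    [0,0,0],
  ],
  rot=[
    [0,0,0],
    [0,0,0],
    [0,0,0],
    [0,0,0],
    [0,0,0],
    [0,0,0],
    [0,0,0],
    [0,0,0],
    [0,0,0],
  ],
  hand=[0.05,0.05,0.05,0.05,0.05,0.05,0.05,0.05,0.05],
)

```text
t: 23.82
eef_pos: [0.4369, 0.2562, 0.0632]
ee_rot: [[0.041, 0.999, 0.005], [0.999, -0.041, -0.001], [-0.0, 0.005, -1.0]]
contact_force: [-0.3, 0.4, -2.7]
gripper_width: 0.059
```

```bash
python3 - <<'E'
from h import *
s=st(); d=snap('wrist','w18.png')
n,c=sph(cloud(d),s['eef_pos']+[0,0,.046]); print(n,c,c-s['eef_pos'])
E
```

```text
t 23.82 p [0.4369 0.2562 0.0632] rack [-35.6 124.8] yaw 87.66 F [-0.31  0.36 -2.73] g 0.059 q [ 24.1   2.3  94.6  -0.1  82.9 -63.6]
8233 [0.43546966 0.25676038 0.10588966] [-0.00143136  0.00054553  0.04268701]
```

View pics/w18.png

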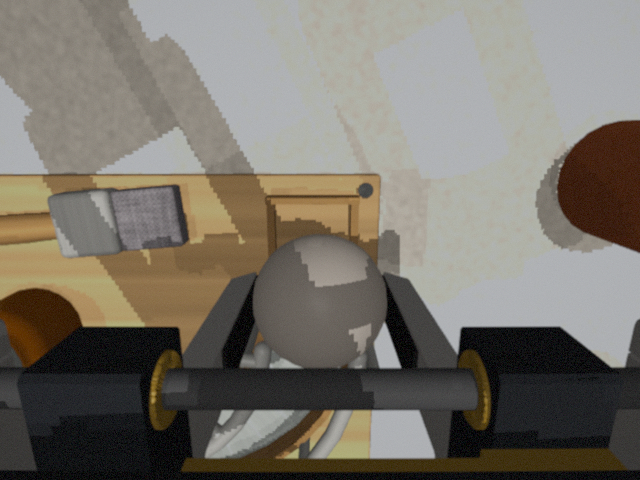

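```bash
python3 - <<'E'
from h import *
plan([([.437,.256,.13],87.66,4),([.47,.14,.135],77,4),([.55,-.15,.135],45,8)],0.05)
E
```

```text
"offset": [[-0.0, 0.0001, -0.0168], [-0.0, 0.0001, -0.0168], [-0.0, 0.0001, -0.0168], [-0.0, 0.0001, -0.0168], [-0.0286, 0.0094, -0.0013], [-0.0282, 0.0107, -0.0013], [-0.0276, 0.012, -0.0013], [-0.027, 0.0133, -0.0013], [-0.0331, 0.0179, 0.0], [-0.0317, 0.0202, 0.0], [-0.0303, 0.0223, 0.0], [-0.0286, 0.0244, 0.0], [-0.0269, 0.0263, 0.0], [-0.025, 0.0281, 0.0], [-0.0229, 0.0298, 0.0], [-0.0208, 0.0313, 0.0]] 
"rot": [[0.06, 0.01, 0.0], [0.06, 0.01, 0.0], [0.06, 0.01, 0.0], [0.06, 0.01, 0.0], [0.0, 0.0, 2.66], [0.0, 0.0, 2.66], [0.0, 0.0, 2.66], [0.0, 0.0, 2.66], [0.0, 0.0, 4.0], [0.0, 0.0, 4.0], [0.0, 0.0, 4.0], [0.0, 0.0, 4.0], [0.0, 0.0, 4.0], [0.0, 0.0, 4.0], [0.0, 0.0, 4.0], [0.0, 0.0, 4.0]] 
"hand": [0.05, 0.05, 0.05, 0.05, 0.05, 0.05, 0.05, 0.05, 0.05, 0.05, 0.05, 0.05, 0.05, 0.05, 0.05, 0.05]
```

>>> move_arm(
  offset=[
    [0,0,-0.012],
    [0,0,-0.018],
    [0,0,-0.018],
    [0,0,-0.014],
    [-0.015,0.005,-0.002],
    [-0.025,0.009,-0.002],
    [-0.028,0.012,-0.001],
    [-0.028,0.013,0],
    [-0.032,0.017,0],
    [-0.032,0.02,0],
  ],
  rot=[
    [0,0,0],
    [0,0,0],
    [0,0,0],
    [0,0,0],
    [0,0,1.5],
    [0,0,2.5],
    [0,0,3],
    [0,0,3],
    [0,0,4],
    [0,0,4],
  ],
  hand=[0.05,0.05,0.05,0.05,0.05,0.05,0.05,0.05,0.05,0.05],
)

```text
t: 25.12
eef_pos: [0.4829, 0.0763, 0.1298]
ee_rot: [[0.359, 0.933, -0.004], [0.933, -0.359, -0.006], [-0.007, -0.001, -1.0]]
contact_force: [0.7, 0.4, -2.2]
gripper_width: 0.0592
```

```bash
python3 - <<'E'
from h import *
s=st(); plan([([.605,-.32,.12],40,10)],0.05)
E
```

```text
t 25.12 p [0.4829 0.0763 0.1298] rack [ 17.3 -53.2] yaw 68.97 F [ 0.72  0.37 -2.2 ] g 0.0592 q [  2.6  -1.8  91.   -0.3  91.  -66.4]
"offset": [[-0.0326, 0.0256, 0.0012], [-0.0313, 0.0272, 0.0011], [-0.0298, 0.0288, 0.0011], [-0.0284, 0.0303, 0.0011], [-0.0268, 0.0316, 0.0011], [-0.0252, 0.033, 0.0011], [-0.0235, 0.0342, 0.001], [-0.0217, 0.0353, 0.001], [-0.0199, 0.0364, 0.001], [-0.018, 0.0373, 0.001]] 
"rot": [[0.0, 0.04, 2.9], [0.0, 0.04, 2.9], [0.0, 0.04, 2.9], [0.0, 0.04, 2.9], [0.0, 0.04, 2.9], [0.0, 0.04, 2.9], [0.0, 0.04, 2.9], [0.0, 0.04, 2.9], [0.0, 0.04, 2.9], [0.0, 0.04, 2.9]] 
"hand": [0.05, 0.05, 0.05, 0.05, 0.05, 0.05, 0.05, 0.05, 0.05, 0.05]
```

>>> move_arm(
  offset=[
    [-0.032,0.0256,0],
    [-0.031,0.027,0],
    [-0.03,0.029,0],
    [-0.028,0.03,0],
    [-0.027,0.032,0],
    [-0.025,0.033,0],
    [-0.023,0.034,0],
    [-0.02,0.033,0],
    [-0.012,0.025,0],
    [-0.006,0.012,0],
    [0,0,0],
  ],
  rot=[
    [0,0,2.9],
    [0,0,2.9],
    [0,0,2.9],
    [0,0,2.9],
    [0,0,2.9],
    [0,0,2.9],
    [0,0,2.9],
    [0,0,2.9],
    [0,0,2],
    [0,0,1],
    [0,0,0],
  ],
  hand=[0.05,0.05,0.05,0.05,0.05,0.05,0.05,0.05,0.05,0.05,0.05],
)

```text
t: 26.5
eef_pos: [0.5811, -0.3014, 0.1209]
ee_rot: [[0.758, 0.652, -0.022], [0.652, -0.759, -0.003], [-0.019, -0.012, -1.0]]
contact_force: [0.8, -0.6, -2.5]
gripper_width: 0.059
```

```bash
python3 - <<'E'
from h import *
s=st(); d=snap('wrist','w19.png'); C=cloud(d)
n,c=sph(C,s['eef_pos']+[0,0,.043]); print(n,c,c-s['eef_pos'])
P=C.reshape(-1,3); b=np.array([.605,-.349]); rr=np.linalg.norm(P[:,:2]-b,axis=1); k=(rr<.1)&(P[:,2]>.049)&(P[:,2]<.06)
Q=P[k]; print(len(Q),cv2.minEnclosingCircle(Q[:,:2].astype(np.float32)))
d=snap('top','t19.png'); C=cloud(d); P=C.reshape(-1,3); rr=np.linalg.norm(P[:,:2]-b,axis=1); k=(rr<.09)&(P[:,2]<.07)
for r in range(0,90,6):
    m=k&(rr>=r/1000)&(rr<(r+6)/1000); print(r,m.sum(),np.median(P[m,2]).round(4) if m.any() else None)
E
```

```text
t 26.5 p [ 0.5811 -0.3014  0.1209] rack [ 130.1 -426.8] yaw 40.68 F [ 0.79 -0.64 -2.47] g 0.059 q [-31.9  20.2  66.9  -0.8  93.9 -72.6]
8281 [ 0.58159104 -0.29926132  0.16354729] [0.00044263 0.0021409  0.04268967]
2788 ((0.6055094599723816, -0.34999415278434753), 0.07953300327062607)
0 0 None
6 0 None
12 0 None
18 4 0.0034
24 24 0.0043
30 37 0.0104
36 52 0.0123
42 41 0.0145
48 46 0.0192
54 36 0.0238
60 28 0.0304
66 37 0.0411
72 78 0.0481
78 85 -0.0005
84 107 -0.0008
```

View pics/w19.png

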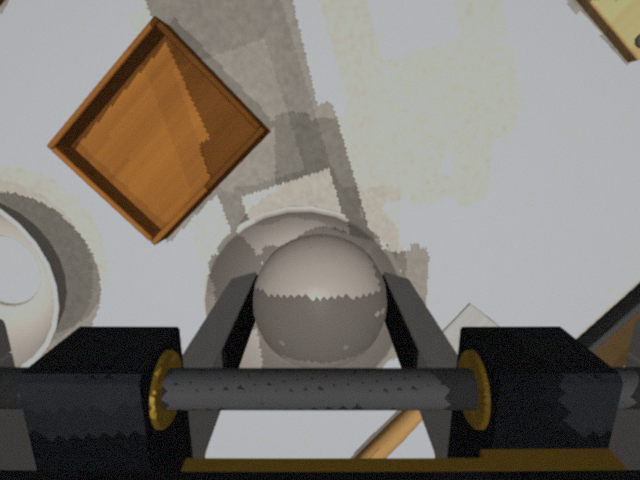

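View pics/t19.png

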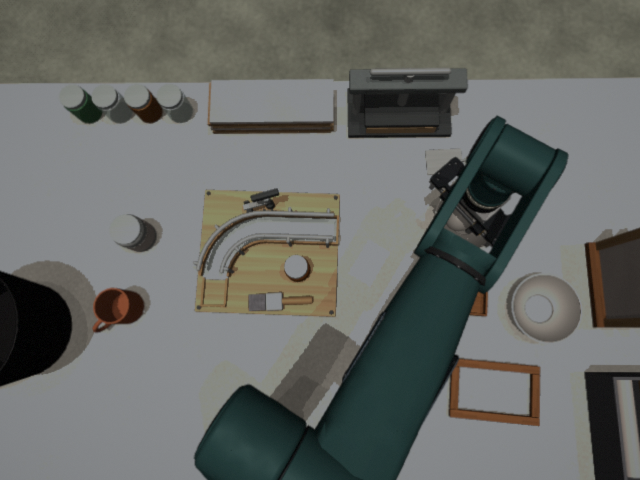

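```bash
python3 - <<'E'
from h import *
s=st(); plan([([.605,-.352,.12],40,6),([.605,-.352,.03],40,6)],0.05)
E
```

```text
t 26.6 p [ 0.5813 -0.3     0.1212] rack [ 130.3 -425.4] yaw 40.78 F [ 0.42  0.73 -1.77] g 0.059 q [-31.8  20.1  67.   -0.8  93.9 -72.6]
"offset": [[-0.0027, 0.0091, 0.0001], [-0.0027, 0.0091, 0.0002], [-0.0026, 0.0092, 0.0002], [-0.0026, 0.0092, 0.0002], [-0.0026, 0.0092, 0.0002], [-0.0026, 0.0092, 0.0002], [0.0, 0.0, 0.015], [0.0, 0.0, 0.015], [0.0, 0.0, 0.015], [0.0, 0.0, 0.015], [0.0, 0.0, 0.015], [0.0, 0.0, 0.015]] 
"rot": [[-0.11, 0.17, 0.13], [-0.11, 0.17, 0.13], [-0.11, 0.17, 0.13], [-0.11, 0.17, 0.13], [-0.11, 0.17, 0.13], [-0.11, 0.17, 0.13], [0.0, 0.0, 0.0], [0.0, 0.0, 0.0], [0.0, 0.0, 0.0], [0.0, 0.0, 0.0], [0.0, 0.0, 0.0], [0.0, 0.0, 0.0]] 
"hand": [0.05, 0.05, 0.05, 0.05, 0.05, 0.05, 0.05, 0.05, 0.05, 0.05, 0.05, 0.05]
```

>>> move_arm(
  offset=[
    [-0.0025,0.009,0],
    [-0.0027,0.009,0],
    [-0.0026,0.009,0],
    [-0.0026,0.009,0],
    [-0.0026,0.009,0],
    [-0.002,0.005,0],
    [0,0,0],
  ],
  rot=[
    [-0.1,0.2,0],
    [-0.1,0.2,0],
    [-0.1,0.2,0],
    [-0.1,0.2,0],
    [-0.1,0.2,0],
    [-0.1,0.2,0],
    [0,0,0],
  ],
  hand=[0.05,0.05,0.05,0.05,0.05,0.05,0.05],
)

```text
t: 27.48
eef_pos: [0.6046, -0.3488, 0.1218]
ee_rot: [[0.755, 0.656, 0.004], [0.656, -0.755, 0.003], [0.005, 0.0, -1.0]]
contact_force: [0.3, 0.2, -3.1]
gripper_width: 0.0588
```

```bash
python3 - <<'E'
from h import *
s=st(); plan([([.605,-.352,.04],40,6)],0.05)
d=snap('wrist','w20.png'); C=cloud(d); n,c=sph(C,s['eef_pos']+[0,0,.043]); print(c,c-s['eef_pos'])
E
```

```text
t 27.48 p [ 0.6046 -0.3488  0.1218] rack [ 155.4 -473.2] yaw 40.96 F [ 0.28  0.15 -3.06] g 0.0588 q [-34.8  24.9  60.5   0.3  94.5 -75.7]
"offset": [[-0.0004, 0.0004, 0.0136], [-0.0004, 0.0005, 0.0136], [-0.0003, 0.0005, 0.0136], [-0.0003, 0.0005, 0.0136], [-0.0003, 0.0005, 0.0136], [-0.0003, 0.0005, 0.0136]] 
"rot": [[0.0, -0.04, 0.16], [0.0, -0.04, 0.16], [0.0, -0.04, 0.16], [0.0, -0.04, 0.16], [0.0, -0.04, 0.16], [0.0, -0.04, 0.16]] 
"hand": [0.05, 0.05, 0.05, 0.05, 0.05, 0.05]
[ 0.60391765 -0.34689445  0.16448723] [-0.00069889  0.00186196  0.04264805]
```

View pics/w20.png

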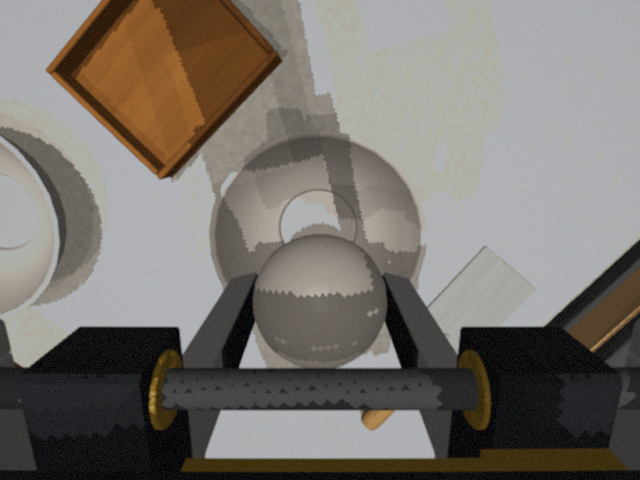

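Ball is held above the bowl; bowl floor disc centred near column 318, matching. Descend.

>>> move_arm(
  offset=[
    [-0.0005,0.0008,0.01],
    [-0.0005,0.0007,0.015],
    [-0.0003,0.0005,0.015],
    [0,0,0.015],
    [0,0,0.012],
    [0,0,0.006],
    [0,0,0],
  ],
  rot=[
    [0,0,0],
    [0,0,0],
    [0,0,0],
    [0,0,0],
    [0,0,0],
    [0,0,0],
    [0,0,0],
  ],
  hand=[0.05,0.05,0.05,0.05,0.05,0.05,0.05],
)

```text
t: 28.4
eef_pos: [0.6039, -0.3488, 0.0412]
ee_rot: [[0.754, 0.657, -0.0], [0.656, -0.754, 0.006], [0.004, -0.005, -1.0]]
contact_force: [0.1, 1.0, -3.3]
gripper_width: 0.059
```

```bash
python3 - <<'E'
from h import *
s=st(); plan([([.605,-.3515,0],40,6)],0.05)
d=snap('wrist','w21.png'); C=cloud(d); n,c=sph(C,s['eef_pos']+[0,0,.043]); print(c,c-s['eef_pos'])
P=C.reshape(-1,3); b=np.array([.605,-.349]); rr=np.linalg.norm(P[:,:2]-b,axis=1); k=(rr<.1)&(P[:,2]>.05)&(P[:,2]<.058)
Q=P[k]; print(len(Q),cv2.minEnclosingCircle(Q[:,:2].astype(np.float32)))
E
```

```text
t 28.4 p [ 0.6039 -0.3488  0.0412] rack [ 154.7 -473.2] yaw 41.03 F [ 0.15  1.02 -3.29] g 0.059 q [-34.8  27.1  66.7   0.3  86.4 -75.9]
"offset": [[-0.0002, 0.0005, 0.0069], [-0.0002, 0.0005, 0.0069], [-0.0002, 0.0005, 0.0069], [-0.0002, 0.0005, 0.0069], [-0.0002, 0.0005, 0.0069], [-0.0002, 0.0005, 0.0069]] 
"rot": [[-0.05, -0.04, 0.17], [-0.05, -0.04, 0.17], [-0.05, -0.04, 0.17], [-0.05, -0.04, 0.17], [-0.05, -0.04, 0.17], [-0.05, -0.04, 0.17]] 
"hand": [0.05, 0.05, 0.05, 0.05, 0.05, 0.05]
[ 0.60333497 -0.34705065  0.08384591] [-0.00054837  0.00172915  0.04265448]
7611 ((0.6055349707603455, -0.35003823041915894), 0.07991037517786026)
```

View pics/w21.png

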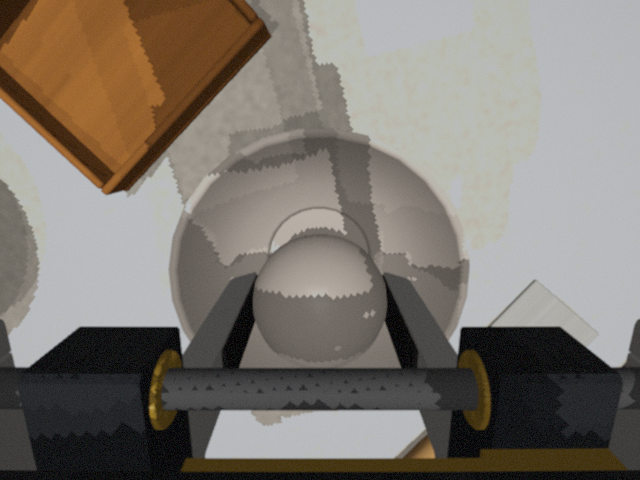

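>>> move_arm(
  offset=[
    [-0.0005,0.0015,0.006],
    [0,0.002,0.008],
    [0,0.001,0.008],
    [0,0,0.007],
    [0,0,0.005],
    [0,0,0.003],
    [0,0,0.001],
    [0,0,0],
  ],
  rot=[
    [0,0,0],
    [0,0,0],
    [0,0,0],
    [0,0,0],
    [0,0,0],
    [0,0,0],
    [0,0,0],
    [0,0,0],
  ],
  hand=[0.05,0.05,0.05,0.05,0.05,0.05,0.05,0.05],
)

```text
t: 29.45
eef_pos: [0.6079, -0.3535, 0.0027]
ee_rot: [[0.754, 0.656, 0.003], [0.656, -0.754, 0.004], [0.005, -0.001, -1.0]]
contact_force: [0.3, -0.0, -3.1]
gripper_width: 0.059
```

```bash
python3 - <<'E'
from h import *
s=st()
d=snap('wrist'); C=cloud(d); n,c=sph(C,s['eef_pos']+[0,0,.043]); print(c,c-s['eef_pos'])
E
```

```text
t 29.45 p [ 0.6079 -0.3535  0.0027] rack [ 158.9 -477.8] yaw 41.03 F [ 0.31 -0.04 -3.06] g 0.059 q [-34.9  29.1  68.4   0.3  82.6 -76. ]
[ 0.60721491 -0.35164815  0.04537263] [-0.00070029  0.0018284   0.04265202]
```

>>> move_arm(
  offset=[
    [0,0,0.003],
    [0,0,0.003],
    [0,0,0.002],
    [0,0,0],
  ],
  rot=[
    [0,0,0],
    [0,0,0],
    [0,0,0],
    [0,0,0],
  ],
  hand=[0.05,0.05,0.05,0.05],
)

```text
t: 30.0
eef_pos: [0.6082, -0.3536, -0.0052]
ee_rot: [[0.754, 0.656, 0.004], [0.656, -0.754, 0.003], [0.005, 0.0, -1.0]]
contact_force: [0.2, -0.3, -2.8]
gripper_width: 0.0587
```

```bash
python3 - <<'E'
from h import *
s=st()
E
```

```text
t 30.0 p [ 0.6082 -0.3536 -0.0052] rack [ 159.2 -477.9] yaw 41.03 F [ 0.23 -0.28 -2.78] g 0.0587 q [-34.9  29.4  68.8   0.3  81.7 -76. ]
```

>>> move_arm(
  offset=[
    [0,0,0.0012],
    [0,0,0.0008],
    [0,0,0],
  ],
  rot=[
    [0,0,0],
    [0,0,0],
    [0,0,0],
  ],
  hand=[0.05,0.05,0.05],
)

```text
t: 30.38
eef_pos: [0.6083, -0.3537, -0.0071]
ee_rot: [[0.754, 0.656, 0.004], [0.656, -0.754, 0.003], [0.005, 0.0, -1.0]]
contact_force: [0.3, -1.0, -2.9]
gripper_width: 0.0593
```

```bash
python3 - <<'E'
from h import *
s=st()
E
```

```text
t 30.38 p [ 0.6083 -0.3537 -0.0071] rack [ 159.3 -478. ] yaw 41.03 F [ 0.27 -1.03 -2.93] g 0.0593 q [-34.9  29.5  68.9   0.3  81.5 -76. ]
```

>>> move_arm(
  offset=[
    [0,0,0.001],
    [0,0,0],
    [0,0,0],
    [0,0,0],
    [0,0,0],
  ],
  rot=[
    [0,0,0],
    [0,0,0],
    [0,0,0],
    [0,0,0],
    [0,0,0],
  ],
  hand=[0.05,0.061,0.064,0.067,0.067],
)

```text
t: 31.0
eef_pos: [0.6099, -0.3548, -0.0053]
ee_rot: [[0.754, 0.656, 0.008], [0.656, -0.754, 0.0], [0.006, 0.005, -1.0]]
contact_force: [0.6, 0.2, 0.2]
gripper_width: 0.067
```

```bash
python3 - <<'E'
from h import *
s=st(); d=snap('wrist','w22.png'); C=cloud(d); n,c=sph(C,s['eef_pos']+[0,0,.043]); print(c)
E
```

```text
t 31.0 p [ 0.6099 -0.3548 -0.0053] rack [ 161. -479.] yaw 41.03 F [0.56 0.23 0.19] g 0.067 q [-34.9  29.4  68.8   0.3  81.4 -76. ]
[ 0.60775763 -0.35194773  0.03470988]
```

View pics/w22.png

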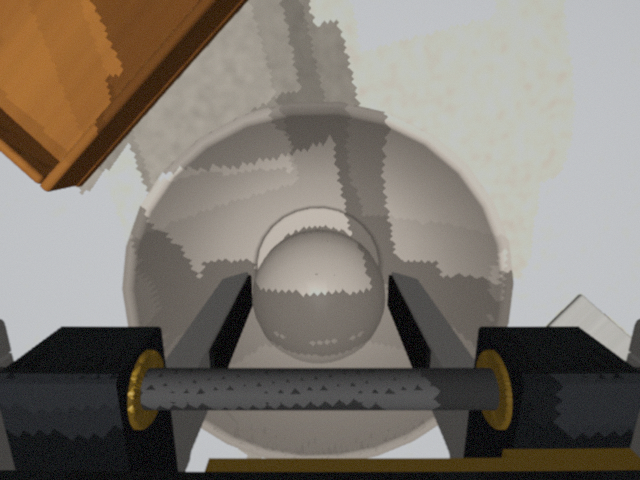

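Ball rests on the floor disc, force zero. Lift straight out.

>>> move_arm(
  offset=[
    [0,0,-0.006],
    [0,0,-0.01],
    [0,0,-0.015],
    [0,0,-0.02],
    [0,0,-0.025],
    [0,0,-0.025],
    [0,0,-0.02],
    [0,0,0],
    [0,0,0],
  ],
  rot=[
    [0,0,0],
    [0,0,0],
    [0,0,0],
    [0,0,0],
    [0,0,0],
    [0,0,0],
    [0,0,0],
    [0,0,0],
    [0,0,0],
  ],
  hand=[0.068,0.07,0.074,0.08,0.085,0.085,0.085,0.085,0.085],
)

```text
t: 32.17
eef_pos: [0.6104, -0.3559, 0.1296]
ee_rot: [[0.754, 0.656, 0.016], [0.656, -0.754, -0.005], [0.009, 0.014, -1.0]]
contact_force: [-0.8, 0.0, -0.2]
gripper_width: 0.0851
```

```bash
python3 - <<'E'
from h import *
s=st(); d=snap('wrist','w23.png'); C=cloud(d); n,c=sph(C,np.array([.607,-.351,.036])); print(n,c)
P=C.reshape(-1,3); b=np.array([.605,-.349]); rr=np.linalg.norm(P[:,:2]-b,axis=1); k=(rr<.1)&(P[:,2]>.049)&(P[:,2]<.058)&(rr>.06)
Q=P[k]; print(len(Q),cv2.minEnclosingCircle(Q[:,:2].astype(np.float32)))
d=snap('top','t23.png'); im=d['image'][:,:,::-1]; C=cloud(d); r=w2r(C); k=(abs(r[...,0]-180)<40)&(abs(r[...,1])<40)&(C[...,2]>.106)&(C[...,2]<.125)
print(k.sum(),np.median(C[k][:,2]),cv2.minAreaRect(r[k].astype(np.float32)))
cv2.imwrite('pics/t23z.png',cv2.resize(cv2.convertScaleAbs(im[170:335,180:360],alpha=1.6),None,fx=4,fy=3.6,interpolation=cv2.INTER_CUBIC))
E
```

```text
t 32.17 p [ 0.6104 -0.3559  0.1296] rack [ 161.5 -480.1] yaw 41.03 F [-0.82  0.01 -0.24] g 0.0851 q [-35.   25.2  59.2   0.3  94.7 -76. ]
2726 [ 0.60778607 -0.35210136  0.0347114 ]
6244 ((0.6058049201965332, -0.3502342998981476), 0.07972253859043121)
182 0.11331074149591358 ((179.4584197998047, 0.8791885375976562), (14.985871315002441, 63.66282653808594), 17.194719314575195)
```

View pics/w23.png

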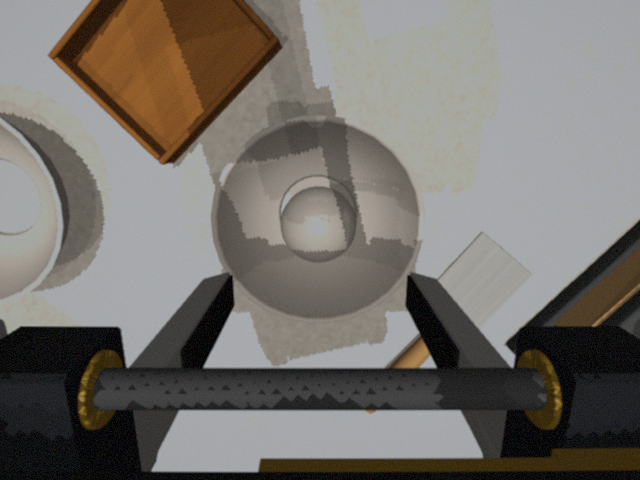

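View pics/t23z.png

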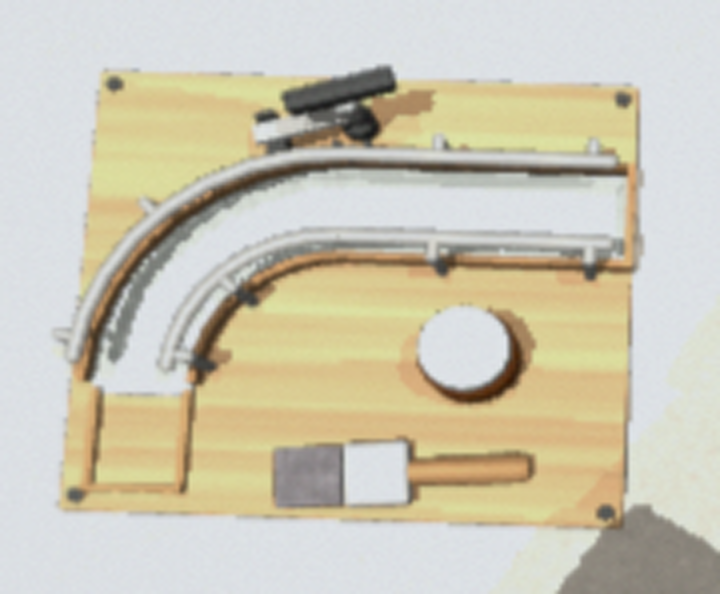

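```bash
python3 -c "
from plant import ticket; print(ticket.sign_off())"
```

```text
the job is handed in; nothing more can be done
None
```

The job is done and handed in at about 32 s of the 72 s allowed; the sign-off reported no verdict. The latch is held in its notch, and the ball went through the track and exit pocket into the left-hand bowl.

**Last checks, all from the camera pictures**
- **Latch:** the knob bar reads about 73° of twist and its top is at 113 mm, roughly 12 mm up. That is the rest position in the notch.
- **Ball:** its centre lies about 3 mm from the bowl's axis and about 35 mm up, nearly the 36 mm expected. It did not move between the pictures taken at release and after lifting the gripper out.
- **Bowl:** it is within 1 mm of where the wrist camera had it before the ball was set down.
- **Bystanders:** the jar and brush look unmoved. I did not measure the tray, mug and can again at the end, but no path came near enough to touch them.
- **Gripper:** it is clear above the bowl, with contact force near zero.

**What disagreed or went wrong**
- The fingertips were about 29 mm above the reported TCP. My first grip on the knob closed on air above the bar because of this. I measured the offset with the wrist camera, corrected for it, and the second grip held.
- Camera estimates put the ball about 4 mm to one side of the pocket's centreline. That is inside the 16 mm tolerance.

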